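# Stand up the fallen dressing bottle and pack the shoe-care box

### The job

The bottle of leather dressing has fallen over on the cobbler's bench. Stand it up and set it gently, upright and cap up, on the floor of the empty compartment of the plywood shoe-care box, let go of it, then put the loose lid on so that it sits fully home on the box. Leave the tin in the box, the jar and the hammer as they are.

Things in the scene. Friction and masses are not known exactly. Their poses are not given: they have to be found in the camera images.
- bottle: oblong white bottle, lying on one of its broad labelled sides, roughly along x, cap away from the robot. Body 46 (its x) by 52 (its y, level now) by 88 mm tall (its z); sloping shoulder to 96 mm; round black cap 32 mm across from 96 to 122 mm. Origin: centre of its underside (lying, 23 mm above the bench); z axis from underside to cap. About 0.3 kg; mass and friction vary
- kitbox: open plywood box fixed to the bench, left or right of the bottle, 170 (its x) by 210 (its y) by 145 mm tall; walls, floor, divider 6 mm thick. Origin: centre of its underside, z up. A divider 80 mm tall along its x axis makes two compartments 158 by 96 mm: the one on its -y side is empty, that on its +y side holds the tin
- bay (a point): the middle of the floor of the empty compartment, 6 mm above the bench; axes as the box's
- lid: loose plywood lid, on the bench on the other side of the bottle from the box: 170 (its x) by 210 (its y) by 8 mm, 0.25 kg, on two battens 8 mm deep that fit inside the box walls with 5 mm play all round. Origin: centre, level with the battens' undersides. Its x, y match the box's (a half turn also fits). Fully home, its origin is 137 mm above the box's origin
- lid_grip (a point): the middle of the wooden grip bar on top of the lid, 32 mm above the lid's origin. The bar is 22 mm wide (lid's x), 90 mm long (lid's y) and 32 mm tall (16 to 48 mm above the lid's origin)
- tin: round metal polish tin, 72 mm across, 55 mm tall, in the box's other compartment; leave alone. Origin at the centre of its underside
- jar: glass jar with a steel cap, 64 mm across, 75 mm tall, standing on the bench near the robot; leave alone. Origin at the centre of its underside
- hammer: hammer, 240 mm long, lying on the bench on the far side of the bottle, roughly along y; leave alone. Origin under it, its x axis along the handle towards the head
Not all that is in view belongs to the job. There is more than one size of the bottle; the job needs the middle-sized.

How it is judged:
By the outcome, as a careful person would: the job done as asked, in the order asked, and still so for the second after the job is handed in, with the robot touching nothing.
It also fails if it takes over 69 s, if anything falls off the work surface, if the arm or the gripper's body presses on something with over 40 N, if the wrist force passes 120 N, or if a joint passes its speed limit or range.

### The arm

A 7-joint arm with a two-finger parallel gripper is mounted at the origin on the work surface. World frame = base frame: x ahead of the robot, y to its left, z up, the work surface at z = 0. Lengths are in m, angles in rad, forces in N, time in s.
With the tool pointing down it reaches from about 0.35 to 0.9 m from the base axis. Payload 8.1 kg.
Tool frame: the origin (TCP) lies on the centre line of the jaws, within the pads' length; the fingertips stand 19 mm ahead of it and the grasp point (between the pads) is the TCP; z points along the fingers, y is the direction in which the jaws open and shut (so a half turn about z gives the same grasp; the last joint's range is limited). The gripper opens to 92 mm and grips with 3 to 60 N. Pads are 19 mm wide; open, the fingers measure 130 mm over their backs; the gripper's body (75 mm by 190 mm) begins 47 mm behind the grasp point.
Start: joints at [-1.249, 0.434, 0.025, 1.573, -0.012, 1.134, -0.075], TCP at [0.258, 0.569, 0.209] pointing down, gripper open.
Joint ranges: [-2.62, 2.62], [-0.44, 2.09], [-1.27, 1.32], [0.08, 2.57], [-1.32, 4.46], [0.12, 2], [-2.74, 2.74]. Speed limits (rad/s): [2.22, 2.22, 3.01, 3.01, 3.14, 3.14, 3.14].

### API

Orientations are given as a rotation vector (axis times angle).
In Python, from cell import monitor, imaging, workorder, outline_of gives the robot as it stands.
- The arm moves only by the tool move_arm, never from a script. Its argument "series" is a list of rows, each a list of 6 numbers: the shift along the world's x, y, z in cm, then the turn, a rotation vector about the world's x, y, z in degrees. A call has 1 to 8 rows; each row shifts and turns the commanded pose from where the row before left it; what a row does not reach is not made up. A row lasts 1/10 s, in which the tool goes at most 50 mm and 8.59 degrees, less where a joint would pass 70% of its speed; a pose out of reach is approached as far as the arm can. A call with a gripper value outside its range is refused whole. "grip" is the opening, from 0 (shut) to 1 (fully open), set as the call begins (left out, the last holds). The fingers move at their own pace and stop on an object; "force" is the grip in N (left out, the last holds). Time passes only in rows, so rows that do not move let the fingers close. It gives the time, the measured TCP pose, the force and the opening at its end, in the units of the state.
- monitor.observe(): the state, without advancing time (a new reading comes with each control period).
- imaging.get_image(name): name is "scene" or "side" or "wrist"; returns a dict with "color" (400x640x3 uint8, red, green, blue), "fx", "fy", "cx", "cy" (pixels), "dist_coeffs" ([k1, k2, p1, p2, k3] as OpenCV has them; the pictures are not rectified), "rvec" (rotation vector, rad) and "tvec" (3), from world to camera coordinates, as OpenCV has them; the wrist camera has in their place "mount" (4x4, takes a point from camera to tool coordinates, whose origin is the TCP and whose axes are the flange's). Camera axes: x right, y down, z forward; pixel columns grow to the right and rows downward; lengths in m; the calibration is good to about 2 mm. A picture is of the moment at which its call begins: read the wrist's pose just before it. There is no depth.
- workorder.sign_off(): hands the job in, once; it reports no verdict.
Trained networks look in the newest picture that a camera, given by its name, has taken for a name from the list of things; names that differ only in an ending like _2 or _b are one class to them, and where a whole thing is asked for, a point or a joint stands for the part that bears it (a point fixed in the world has none). Each returns a list of dicts, best first, with "p" (0 to 1); they miss things now and then, are a little off and sometimes report something else, mostly with a low value. They report only what shows in the picture. A call takes as long as a camera call. They do not tell look-alikes from the thing itself.
- outline_of(camera, thing): "mask" (400x640 bool, what is visible of it) and "rect" ([left, top, width, height] in pixels, round what is visible of it).
The state is a dict: "clock": time; "joints": joint angles; "dq": joint speeds; "joint_efforts": joint torques, N m; "position": TCP position; "ee_rot": TCP orientation; "force": force on the tool from outside, world axes, zero at the start; "ft_torque": the same for the moment, N m; "width": opening from 0.0 (shut) to 1.0 (fully open).
Only numpy, scipy, OpenCV 4.12 (cv2) and the standard library are available. Lean on these libraries where they do the work, as an engineer would, in place of code of your own. Each camera call takes 0.05 s, during which the arm holds its last target. There are 200 camera calls.

## Working session

There is one attempt and no reset: what is moved stays moved. The work goes in short steps, Python scripts to look and compute and a tool call to move; the robot and the scene stay as the last step left them, time stands still between calls to the robot, and variables do not carry over. Pictures are saved under pics/ and viewed, about 8 in all and at most 12, crops included, and the job is handed in when it is done.

Besides the shell and the picture viewer there is one more tool, called after "Emit:" as name(argument=value, ...), one argument or row to a line, values as JSON. move_arm: Moves the arm, as the interface text tells. Its arguments: {"type":"object","properties":{"series":{"type":"array"},"grip":{"type":"number"},"force":{"type":"number"}},"required":["series"]}

```bash
mkdir -p pics; ls; cat > h.py <<'E'
import numpy as np, cv2
from scipy.spatial.transform import Rotation as R
from cell import monitor, imaging, workorder, outline_of
def cam(im, st=None):
    K=np.array([[im['fx'],0,im['cx']],[0,im['fy'],im['cy']],[0,0,1.]]);d=np.array(im['dist_coeffs'],float)
    if 'rvec' in im and im['rvec'] is not None:
        Rm=cv2.Rodrigues(np.array(im['rvec'],float))[0];t=np.array(im['tvec'],float).ravel()
    else:
        T=np.eye(4);T[:3,:3]=R.from_rotvec(st['ee_rot']).as_matrix();T[:3,3]=st['position']
        W=np.linalg.inv(T@np.array(im['mount']));Rm=W[:3,:3];t=W[:3,3]
    return K,d,Rm,t
def px2w(c,uv,z):
    K,d,Rm,t=c
    n=cv2.undistortPoints(np.array(uv,float).reshape(-1,1,2),K,d).reshape(-1,2)
    r=np.c_[n,np.ones(len(n))]@Rm; o=-Rm.T@t
    return o+r*((z-o[2])/r[:,2])[:,None]
def w2px(c,P):
    K,d,Rm,t=c
    return cv2.projectPoints(np.array(P,float).reshape(-1,1,3),cv2.Rodrigues(Rm)[0],t,K,d)[0].reshape(-1,2)
def save(im,name): cv2.imwrite('pics/'+name,cv2.cvtColor(im['color'],cv2.COLOR_RGB2BGR))
E
python3 - <<'E'
from h import *
print(monitor.observe())
for n in ['scene','side','wrist']:
    st=monitor.observe(); im=imaging.get_image(n); save(im,n+'0.png')
    np.save(n+'0.npy',{'im':im,'st':st},allow_pickle=True)
    c=cam(im,st); print(n,'cam pos',-c[2].T@c[3], 'axis',c[2][2])
    for th in ['bottle','kitbox','lid','lid_grip','tin','jar','hammer']:
        for o in outline_of(n,th):
            print(n,th,round(o['p'],2),o['rect'],o['mask'].sum())
E
```

```text
pics
{'clock': 0.0, 'joints': array([-1.24858696,  0.4352659 ,  0.0249825 ,  1.5741081 , -0.01160777,
        1.13398121, -0.07509085]), 'dq': array([-0.00023606,  0.0001592 ,  0.00081583,  0.00056205,  0.00121017,
        0.00024508, -0.0010656 ]), 'joint_efforts': array([-5.13085488e-04, -6.67874336e+01,  9.84376296e-01, -3.14445019e+01,
       -6.05352013e-02,  4.29682026e-02,  1.13651697e-04]), 'position': array([0.25742599, 0.56892808, 0.20861418]), 'ee_rot': array([-6.62352335e-01, -3.07077194e+00,  2.52123251e-03]), 'force': array([ 0.08640802,  0.29679981, -0.58097212]), 'ft_torque': array([ 0.05216108, -0.02046739, -0.01235501]), 'width': 0.9987702093497782}
scene cam pos [0.91340671 0.48241802 0.95121837] axis [-0.34043019 -0.42604233 -0.83820953]
scene bottle 0.97 [310.3, 167.7, 48.5, 45.9] 1260
scene bottle 0.93 [419.6, 166.1, 74.5, 61.0] 2472
scene bottle 0.76 [285.9, 139.5, 23.1, 36.4] 610
scene kitbox 0.95 [346.2, 208.1, 150.3, 158.6] 11832
scene lid 0.72 [194.5, 78.2, 94.9, 76.5] 3957
scene lid_grip 0.57 [195.1, 79.1, 91.9, 76.9] 4007
scene tin 0.75 [424.0, 279.3, 40.4, 42.6] 1395
scene jar 0.88 [329.8, 114.5, 31.4, 39.9] 872
scene hammer 0.91 [184.1, 226.8, 91.8, 93.1] 1705
side cam pos [ 0.40672823 -0.81500671  0.69777547] axis [ 0.13720822  0.77975777 -0.61086146]
side bottle 0.92 [300.9, 231.3, 23.5, 30.3] 571
side bottle 0.89 [213.4, 160.6, 28.7, 43.0] 951
side bottle 0.66 [277.7, 193.8, 46.0, 33.1] 992
side bottle 0.48 [237.2, 218.8, 33.6, 39.6] 859
side kitbox 0.91 [259.7, 100.2, 79.2, 80.8] 4628
side lid 0.55 [290.7, 270.0, 97.4, 99.2] 7578
side lid_grip 0.65 [291.6, 269.9, 94.8, 97.9] 7446
side tin 0.55 [289.5, 272.1, 97.8, 96.9] 7402
side hammer 0.66 [377.9, 172.1, 48.1, 58.0] 765
wrist cam pos [0.19584924 0.59691071 0.38535301] axis [ 0.22987404 -0.104368   -0.967608  ]
```

```bash
python3 -c "
import cv2,numpy as np
a=cv2.imread('pics/scene0.png');b=cv2.imread('pics/side0.png')
cv2.imwrite('pics/a.png',a)"
```

```text
(no output)
```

View pics/scene0.png

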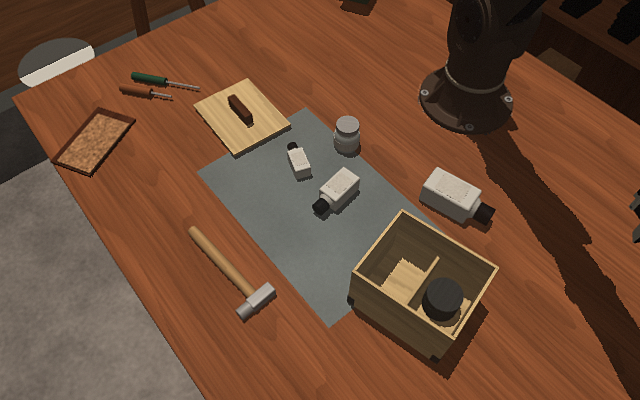

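View pics/side0.png

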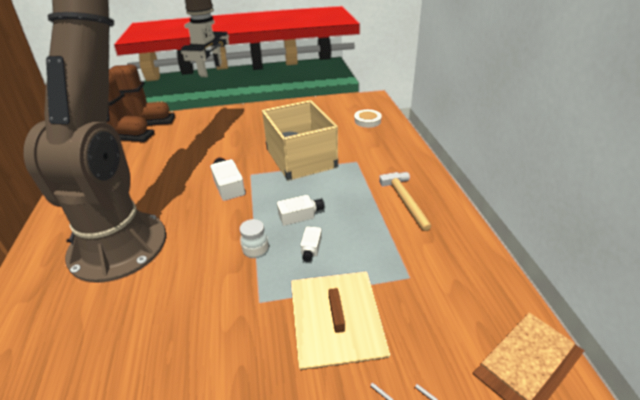

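```bash
cat > fit.py <<'E'
from h import *
from scipy.optimize import minimize
def box(x,y,z,x0=0,y0=0): return np.array([[x0+i*x/2,y0+j*y/2,k] for i in(-1,1) for j in(-1,1) for k in z])
def circ(r,n=24): a=np.linspace(0,2*np.pi,n); return np.c_[r*np.cos(a),r*np.sin(a)]
def cyl(r,z0,z1): return np.vstack([np.c_[circ(r),np.full(24,z)] for z in(z0,z1)])
# lying bottle: local x along axis to cap; y width; z height
bc=circ(.016)
bottle=[np.vstack([np.array([[i,j*.026,k] for i in(0,.088) for j in(-1,1) for k in(0,.046)]),np.c_[np.full(24,.096),bc[:,0],.023+bc[:,1]]]),
        np.vstack([np.c_[np.full(24,x),bc[:,0],.023+bc[:,1]] for x in(.096,.122)])]
models={'kitbox':[box(.17,.21,(0,.145))],'lid':[box(.17,.21,(.008,.016)),box(.16*.9,.19*.9,(0,.008)),box(.022,.09,(.016,.048))],
 'bottle':bottle,'jar':[cyl(.032,0,.075)],'tin':[cyl(.036,.006,.061)]}
S=4
def render(c,parts,p):
    m=np.zeros((400*S,640*S),np.uint8); Rz=R.from_euler('z',p[2]).as_matrix()
    for q in parts:
        u=w2px(c,q@Rz.T+[p[0],p[1],0]); h=cv2.convexHull((u*S+S/2).astype(np.int32)); cv2.fillConvexPoly(m,h,1)
    return cv2.resize(m.astype(np.float32),(640,400),interpolation=cv2.INTER_AREA)
def fit(name,obs,p0):
    P=models[name]
    def f(p):
        s=0
        for c,m in obs:
            r=render(c,P,p); s+=1-np.minimum(r,m).sum()/np.maximum(r,m).sum()
        return s/len(obs)
    best=None
    for dy in (-.3,0,.3):
        s=np.array([p0]*4,float); s[:,2]+=dy; s[1,0]+=.02;s[2,1]+=.02;s[3,2]+=.2
        r=minimize(f,p0,method='Nelder-Mead',options=dict(initial_simplex=s,xatol=1e-4,fatol=1e-5,maxiter=250))
        if best is None or r.fun<best.fun: best=r
    return best.x,best.fun
E
cat > m1.py <<'E'
from fit import *
C={};M={}
for n in ['scene','side']:
    imaging.get_image(n); C[n]=cam(np.load(n+'0.npy',allow_pickle=True).item()['im'])
    for th in models: M[n,th]=outline_of(n,th)
def near(n,th,uv):
    L=[o for o in M[n,th] if abs(o['rect'][0]+o['rect'][2]/2-uv[0])<15 and abs(o['rect'][1]+o['rect'][3]/2-uv[1])<15]
    return L[0]['mask'] if L else None
pick={'kitbox':((421,287),(299,140)),'lid':((242,116),(339,319)),'bottle':((334,190),(300,210)),'jar':((345,134),(254,238)),'tin':((444,300),None)}
for th,(a,b) in pick.items():
    obs={}
    for n,uv in (('scene',a),('side',b)):
        if uv is None: continue
        m=near(n,th,uv)
        if m is None: print('no',th,n); continue
        m=m.astype(np.uint8)
        if th=='kitbox':
            pts=cv2.findNonZero(m); k=np.zeros_like(m); m=cv2.fillConvexPoly(k,cv2.convexHull(pts),1)
        obs[n]=(C[n],m.astype(np.float32))
    p0=list(px2w(C['scene'],[a],.03 if th!='kitbox' else .07)[0][:2])+[0]
    for sel in (['scene'],['side'],['scene','side']):
        o=[obs[s] for s in sel if s in obs]
        if o: x,f=fit(th,o,p0); print(th,sel,x.round(4),np.degrees(x[2]).round(1),'loss',round(f,3))
# hammer ends on table, other bottles
print('hammer',px2w(C['scene'],[(192,230),(240,312),(270,290)],.012).round(3))
print('bottles',px2w(C['scene'],[(299,163),(450,195),(487,214)],.02).round(3))
E
python3 m1.py
```

```text
kitbox ['scene'] [0.5158 0.3116 0.2311] 13.2 loss 0.013
kitbox ['side'] [0.5167 0.3094 0.2485] 14.2 loss 0.034
kitbox ['scene', 'side'] [0.5165 0.3117 0.2432] 13.9 loss 0.026
lid ['scene'] [ 0.504  -0.3276 -0.0574] -3.3 loss 0.025
lid ['side'] [ 0.5026 -0.323  -0.058 ] -3.3 loss 0.018
lid ['scene', 'side'] [ 0.5033 -0.3245 -0.0666] -3.8 loss 0.032
no bottle side
bottle ['scene'] [0.4211 0.01   0.1665] 9.5 loss 0.078
bottle ['scene', 'side'] [0.4211 0.01   0.1665] 9.5 loss 0.078
no jar scene
jar ['side'] [ 0.3493 -0.0828  0.0931] 5.3 loss 0.137
jar ['scene', 'side'] [ 0.3493 -0.0828  0.0931] 5.3 loss 0.137
tin ['scene'] [0.4841 0.354  0.0061] 0.3 loss 0.079
tin ['scene', 'side'] [0.4841 0.354  0.0061] 0.3 loss 0.079
hammer [[ 0.783 -0.109  0.012]
 [ 0.808  0.115  0.012]
 [ 0.733  0.115  0.012]]
bottles [[ 0.488 -0.101  0.02 ]
 [ 0.276  0.19   0.02 ]
 [ 0.25   0.278  0.02 ]]
```

```bash
cat > log.py <<'E'
from h import *
import json
s=monitor.observe()
open('log.txt','a').write(json.dumps({k:np.asarray(s[k]).tolist() for k in s})+'\n')
print(round(float(s['clock']),2),np.round(s['joints'],3),np.round(s['position'],4),'F',np.round(s['force'],1))
E
python3 log.py; python3 -c "
import numpy as np
print(np.load('wrist0.npy',allow_pickle=True).item()['im']['mount'])"
```

```text
1.8 [-1.249  0.435  0.025  1.573 -0.012  1.134 -0.075] [0.2576 0.5695 0.2094] F [-0.1 -1.3 -0.5]
[[ 2.23573299e-04 -9.67609536e-01 -2.52451451e-01  6.75957794e-02]
 [ 9.99999875e-01  3.29094711e-04 -3.75762979e-04 -4.37814790e-04]
 [ 4.46672279e-04 -2.52451336e-01  9.67609489e-01 -1.75910061e-01]
 [ 0.00000000e+00  0.00000000e+00  0.00000000e+00  1.00000000e+00]]
```

Emit:
move_arm(
  series=[
    [2, -4, 2, 0, 0, 5],
    [2, -5, 2, 0, 0, 5],
    [2, -5, 2, 8, 0, 0],
    [2, -5, 2, 8, 0, 0],
    [2, -4, 2, 8, 0, 0],
    [2, -4, 0, 0, 8, 0],
    [0, 0, 0, 0, 8, 0],
    [0, 0, 0, 0, 0, 0],
  ],
)

```text
clock: 2.6
position: [0.3673, 0.3278, 0.2942]
ee_rot: [-0.43, -2.739, -0.474]
force: [-0.2, 0.9, -0.8]
width: 1.002
```

```bash
python3 log.py
```

```text
2.6 [-0.637  0.199  0.188  1.808 -0.527  1.269  1.003] [0.3673 0.3278 0.2942] F [-0.2  0.9 -0.8]
```

Emit:
move_arm(
  series=[
    [2, -5, 0, 0, -8, 0],
    [2, -5, 0, 0, -8, 0],
    [2, -4, 0, -8, 0, 5],
    [2, -4, 0, -8, 0, 5],
    [1, -4, 0, -8, 0, 5],
    [0, -4, 0, 0, -8, 0],
    [0, -4, 0, 0, -8, 0],
    [0, 0, 0, 0, 0, 0],
  ],
)

```text
clock: 3.4
position: [0.4458, 0.0326, 0.2931]
ee_rot: [0.031, 2.911, -0.016]
force: [-0.8, 0.6, 0.5]
width: 1.004
```

```bash
python3 log.py
```

```text
3.4 [-0.551 -0.101  0.272  2.041  0.123  0.983  1.214] [0.4458 0.0326 0.2931] F [-0.8  0.6  0.5]
```

Emit:
move_arm(
  series=[
    [0, -2, 0, 0, 8, 5],
    [0, -1, 0, 0, 8, 4],
    [0, 0, 0, 0, 0, 0],
    [0, 0, 0, 0, 0, 0],
  ],
)

```text
clock: 3.8
position: [0.4516, 0.0091, 0.2948]
ee_rot: [0.188, -3.115, -0.003]
force: [-0.1, -0.8, -0.1]
width: 0.999
```

```bash
python3 log.py
```

```text
3.8 [-0.505  0.082  0.406  1.844 -0.037  1.244  1.604] [0.4516 0.0091 0.2948] F [-0.1 -0.8 -0.1]
```

```bash
cat > kin.py <<'E'
from h import *
import json, itertools
from scipy.optimize import least_squares
def T_(r=None,t=(0,0,0)):
    T=np.eye(4); 
    if r is not None: T[:3,:3]=r.as_matrix()
    T[:3,3]=t; return T
Rz=lambda a:T_(R.from_euler('z',a)); Ry=lambda a:T_(R.from_euler('y',a)); Tr=lambda *t:T_(None,t)
def fk(q,p,s):
    o1,o7,h,a,b,t,e,w,e2,o3,o5=p
    return Rz(o1+s[0]*q[0])@Tr(0,0,h)@Ry(q[1])@Rz(o3+s[1]*q[2])@Tr(e,0,a)@Ry(q[3])@Tr(e2,0,b)@Rz(o5+s[2]*q[4])@Ry(q[5])@Tr(w,0,t)@Rz(o7+s[3]*q[6])
def err(T,pos,rv):
    return np.r_[(T[:3,3]-pos)*5,(R.from_rotvec(rv).inv()*R.from_matrix(T[:3,:3])).as_rotvec()]
def calib():
    D=[json.loads(l) for l in open('log.txt')]; best=None
    for s in itertools.product((1,-1),repeat=4):
        for o7 in (0,1.57,3.14,-1.57):
            o1=1.145-s[0]*-1.249
            f=lambda p:np.r_[np.concatenate([err(fk(d['joints'],p,s),d['position'],d['ee_rot']) for d in D]),(p-p0)*.003]
            p0=np.array([o1,o7,.34,.45,.48,.25,0,0,0,0,0]); r=least_squares(f,p0,max_nfev=60)
            if best is None or r.cost<best[0]: best=(r.cost,r.x,s)
    return best
if __name__=='__main__':
    b=calib(); print(b); np.save('kin.npy',np.array([b[1],b[2]],dtype=object),allow_pickle=True)
    D=[json.loads(l) for l in open('log.txt')]
    for d in D: print(err(fk(d['joints'],b[1],b[2]),d['position'],d['ee_rot']).round(4))
E
python3 kin.py
python3 - <<'E'
from fit import *
st=monitor.observe(); im=imaging.get_image('wrist'); save(im,'w1.png'); np.save('w1.npy',{'im':im,'st':st},allow_pickle=True)
c=cam(im,st)
for o in outline_of('wrist','bottle'):
    print(round(o['p'],2),o['rect'],o['mask'].sum())
    if o['mask'].sum()>5000:
        m=o['mask'].astype(np.float32); x,f=fit('bottle',[(c,m)],[.421,.01,.16]); print(x.round(4),np.degrees(x[2]),f)
E
```

```text
(np.float64(0.003871518575544898), array([-0.18155096,  1.50189015,  0.49818181,  0.56424334,  0.54102701,
        0.39173788, -0.0029723 ,  0.0175644 ,  0.20062231,  0.10025956,
       -0.03002251]), (-1, -1, -1, -1))
[ 0.0145 -0.0184  0.0001 -0.0011  0.015   0.009 ]
[ 0.0063  0.0238 -0.0002 -0.0177 -0.0227 -0.0039]
[-0.0197  0.0394 -0.002   0.0515 -0.0098 -0.008 ]
[ 0.0079 -0.0154  0.002   0.0186  0.0048  0.0029]
0.95 [187.4, 155.9, 80.0, 52.4] 2294
0.71 [439.0, 0.0, 162.4, 83.4] 10054
[ 0.421  0.01  -0.14 ] -8.021409131831524 1.0
0.68 [306.7, 143.5, 44.8, 96.7] 3573
```

View pics/w1.png

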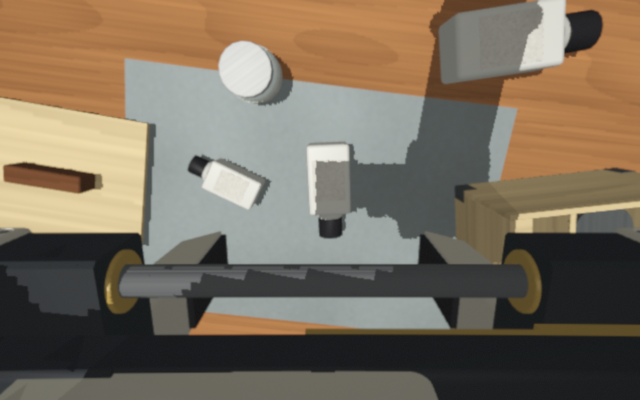

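```bash
python3 - <<'E'
from fit import *
d=np.load('w1.npy',allow_pickle=True).item(); c=cam(d['im'],d['st'])
imaging.get_image('wrist')
o=[o for o in outline_of('wrist','bottle') if abs(o['rect'][0]-306)<10][0]
m=o['mask'].astype(np.float32)
imaging.get_image('scene'); cs=cam(np.load('scene0.npy',allow_pickle=True).item()['im'])
o2=[o for o in outline_of('scene','bottle') if abs(o['rect'][0]-310)<10]
for obs in ([(c,m)],[(c,m),(cs,o2[0]['mask'].astype(np.float32))] if o2 else []):
    x,f=fit('bottle',obs,[.421,.01,.1]); print(x.round(4),np.degrees(x[2]).round(2),round(f,3))
print('other small bottle/jar',px2w(c,[(200,165),(262,190),(225,185),(250,72)],.03).round(3))
print('lid grip ends',px2w(c,[(5,178),(93,183)],.04).round(3))
E
cat > kin2.py <<'E'
from kin import *
# general: POE fit, signs -1 for j1,j3,j5,j7
def fk2(q,p):
    o=p[:7]; L=p[7:]
    return Tr(0,0,L[0])@Rz(o[0]-q[0])@Ry(o[1]+q[1])@Tr(0,L[1],0)@Rz(o[2]-q[2])@Tr(L[2],0,L[3])@Ry(o[3]+q[3])@Tr(L[4],L[5],L[6])@Rz(o[4]-q[4])@Ry(o[5]+q[5])@Tr(L[7],L[8],L[9])@Rz(o[6]-q[6])
def cal2():
    D=[json.loads(l) for l in open('log.txt')]
    p0=np.r_[0,0,0,0,0,0,1.5,.36,0,0,.42,0,0,.4,0,0,.25]
    sg=np.r_[np.full(7,.1),.1,.05,.05,.1,.05,.05,.1,.05,.05,.1]; sg[0]=sg[6]=1
    f=lambda p:np.r_[np.concatenate([err(fk2(d['joints'],p),d['position'],d['ee_rot']) for d in D])/.003,(p-p0)/sg*.3]
    r=least_squares(f,p0); return r.x,D
if __name__=='__main__':
    p,D=cal2(); print(p.round(3)); np.save('k2.npy',p)
    for d in D: print(err(fk2(d['joints'],p),d['position'],d['ee_rot']).round(4))
E
python3 kin2.py
```

```text
[0.4216 0.0106 0.1626] 9.31 0.041
[0.4208 0.0102 0.1654] 9.47 0.084
other small bottle/jar [[ 0.467 -0.143  0.03 ]
 [ 0.49  -0.064  0.03 ]
 [ 0.489 -0.111  0.03 ]
 [ 0.349 -0.089  0.03 ]]
lid grip ends [[ 0.51  -0.373  0.04 ]
 [ 0.503 -0.269  0.04 ]]
[ 0.     0.    -0.    -0.     0.     0.     1.571  0.272 -0.036 -0.
  0.558  0.    -0.017  0.428 -0.    -0.     0.388]
[ 0. -0. -0.  0.  0.  0.]
[-0. -0. -0. -0. -0. -0.]
[ 0.  0. -0.  0.  0.  0.]
[-0. -0.  0.  0. -0.  0.]
```

```bash
cat > ik.py <<'E'
from kin import *
from kin2 import fk2
p=np.load('k2.npy')
lo=np.array([-2.62,-.44,-1.27,.08,-1.32,.12,-2.74]);hi=np.array([2.62,2.09,1.32,2.57,4.46,2,2.74])
def ik(pos,Rm,n=12,seed=0,q0=None):
    rng=np.random.default_rng(seed);best=(9,None)
    for i in range(n):
        q=q0 if (q0 is not None and i==0) else rng.uniform(lo,hi)
        f=lambda q:np.r_[(fk2(q,p)[:3,3]-pos)*5,(Rm.T@fk2(q,p)[:3,:3]-np.eye(3)).ravel()]
        r=least_squares(f,np.clip(q,lo+1e-3,hi-1e-3),bounds=(lo+.03,hi-.03),max_nfev=40)
        if r.cost<best[0]: best=(r.cost,r.x)
        if best[0]<1e-6: break
    return best
def rot(psi,pitch,xup):
    # tool z: horizontal dir psi, pitched down by pitch ; tool x up (xup=1) or down
    z=np.array([np.cos(psi)*np.cos(pitch),np.sin(psi)*np.cos(pitch),-np.sin(pitch)])
    u=np.array([np.cos(psi)*np.sin(pitch),np.sin(psi)*np.sin(pitch),np.cos(pitch)])*xup
    return np.c_[u,np.cross(z,u),z]
def elbow(q):
    return (fk2(q,np.r_[p[:14],0,0,0])[:3,3])
E
timeout 400 python3 - <<'E'
from ik import *
for pos in ([.48,.02,.066],[.6,.0,.066]):
  for pit in (0,20,40):
    for xup in (1,-1):
      out=[]
      for psi in range(-180,180,30):
        c,q=ik(np.array(pos),rot(np.radians(psi),np.radians(pit),xup),n=6)
        if c<1e-5: out.append((psi,q.round(2).tolist(),elbow(q).round(2)[2]))
      print(pos,pit,xup,[(o[0],o[2]) for o in out]); 
      for o in out:
          if abs(o[0])<=90 and pit in(0,20): print('   ',o)
E
```

```text
Traceback (most recent call last):
  File "ik.py", line 10, in ik
    r=least_squares(f,np.clip(q,lo+1e-3,hi-1e-3),bounds=(lo+.03,hi-.03),max_nfev=40)
ValueError: Initial guess is outside of provided bounds
```

```bash
sed -i 's/lo+1e-3,hi-1e-3/lo+.04,hi-.04/' ik.py
timeout 500 python3 - <<'E'
from ik import *
for pos in ([.5,.02,.066],):
  for pit in (0,20,40):
    for xup in (1,-1):
      out=[]
      for psi in range(-180,180,30):
        c,q=ik(np.array(pos),rot(np.radians(psi),np.radians(pit),xup),n=6)
        if c<1e-5: out.append((psi,q.round(2).tolist(),elbow(q).round(2)[2]))
      print(pos,pit,xup,[(o[0],o[2]) for o in out],flush=True)
      for o in out:
          if abs(o[0])<=90 and pit in(0,20): print('   ',o)
E
```

```text
[0.5, 0.02, 0.066] 0 1 [(-120, np.float64(0.07)), (-90, np.float64(0.07)), (-60, np.float64(0.07)), (-30, np.float64(0.07)), (30, np.float64(0.07)), (60, np.float64(0.07)), (90, np.float64(0.07)), (120, np.float64(0.07))]
    (-90, [-0.9, 1.21, 0.2, 1.66, 0.73, 1.65, 1.89], np.float64(0.07))
    (-60, [-1.01, 1.17, 0.04, 2.09, 1.11, 1.49, 1.49], np.float64(0.07))
    (-30, [-1.05, 1.35, -0.06, 2.49, 1.52, 1.61, 0.86], np.float64(0.07))
    (30, [0.88, 1.43, -0.29, 2.53, 4.37, 1.53, 2.42], np.float64(0.07))
    (60, [1.12, 1.26, -0.54, 2.11, -1.2, 1.03, 1.55], np.float64(0.07))
    (90, [1.18, 1.52, -1.03, 1.66, -0.26, 1.18, 0.59], np.float64(0.07))
[0.5, 0.02, 0.066] 0 -1 [(-120, np.float64(0.07)), (-90, np.float64(0.07)), (-60, np.float64(0.07)), (-30, np.float64(0.07)), (60, np.float64(0.07)), (90, np.float64(0.07)), (120, np.float64(0.07))]
    (-90, [-1.07, 1.27, 0.47, 1.68, 0.58, 1.49, -1.08], np.float64(0.07))
    (-60, [-1.23, 1.22, 0.33, 2.1, 1.0, 1.22, -1.54], np.float64(0.07))
    (-30, [-1.79, 1.74, 0.7, 2.54, 1.75, 0.52, -2.52], np.float64(0.07))
    (60, [0.99, 1.21, -0.
[... 936 characters left out ...]
))
    (60, [1.05, 0.96, -0.55, 2.22, -1.29, 0.79, -1.73], np.float64(0.2))
    (90, [0.19, 1.02, 0.49, 1.86, -1.17, 1.73, -1.68], np.float64(0.2))
[0.5, 0.02, 0.066] 40 1 [(-180, np.float64(0.32)), (-150, np.float64(0.32)), (-120, np.float64(0.32)), (-90, np.float64(0.32)), (-60, np.float64(0.31)), (-30, np.float64(0.32)), (60, np.float64(0.32)), (90, np.float64(0.32)), (120, np.float64(0.32)), (150, np.float64(0.32))]
[0.5, 0.02, 0.066] 40 -1 [(-180, np.float64(0.32)), (-150, np.float64(0.32)), (-120, np.float64(0.32)), (-90, np.float64(0.32)), (-60, np.float64(0.32)), (-30, np.float64(0.32)), (60, np.float64(0.32)), (90, np.float64(0.32)), (120, np.float64(0.32)), (150, np.float64(0.32))]
```

```bash
cat > sim.py <<'E'
from ik import *
def jac(q):
    T0=fk2(q,p);J=np.zeros((6,7))
    for i in range(7):
        d=q.copy();d[i]+=1e-5;T=fk2(d,p);J[:3,i]=(T[:3,3]-T0[:3,3])/1e-5;J[3:,i]=R.from_matrix(T[:3,:3]@T0[:3,:3].T).as_rotvec()/1e-5
    return J,T0
def track(q,pos,Rm,n=12):
    T0=fk2(q,p);rv=R.from_matrix(Rm@T0[:3,:3].T).as_rotvec();p0=T0[:3,3]
    for k in range(1,n+1):
        tp=p0+(pos-p0)*k/n;tR=R.from_rotvec(rv*k/n).as_matrix()@T0[:3,:3]
        for _ in range(8):
            J,T=jac(q);e=np.r_[tp-T[:3,3],R.from_matrix(tR@T[:3,:3].T).as_rotvec()]
            q=np.clip(q+J.T@np.linalg.solve(J@J.T+1e-4*np.eye(6),e),lo,hi)
    T=fk2(q,p); return q,np.linalg.norm(T[:3,3]-pos),np.degrees(np.linalg.norm(R.from_matrix(Rm@T[:3,:3].T).as_rotvec()))
E
cat > plan.py <<'E'
from sim import *
D=np.radians
q0=np.array([-0.505,.082,.406,1.844,-.037,1.244,1.604]); y0=D(9.4); lean=25
g=np.array([.4212,.0104,0])+.062*np.array([np.cos(y0),np.sin(y0),0])+[0,0,.027]
for s in (-1,1):
  for ps in (60,90,120,-90,-60):
    print('xup',s,'psi',ps)
    q=q0
    W=[]
    if s==1: W.append(([.45,.01,.3],rot(D(99),D(90),1)))
    W+=[(g+[0,0,.1],rot(y0,D(90+lean),s)),(g,rot(y0,D(90+lean),s)),(g+[0,0,.18],rot(y0,D(90+lean),s))]
    ps_=D(ps); t=np.array([.52,.02,.0])
    for w in (.33,.66,1): W.append((t+[0,0,.25],rot(y0+(ps_-y0)*w,D(90+lean),s)))
    for w in (90,60,lean): W.append((t+[0,0,.25],rot(ps_,D(w),s)))
    W.append((t+[0,0,.068],rot(ps_,D(lean),s)))
    for P,Rm in W:
        q,a,b=track(q,np.array(P),Rm,8); print('  ',q.round(2),round(a,4),round(b,1))
E
timeout 500 python3 plan.py
```

```text
xup -1 psi 60
   [-0.41  0.6   0.38  1.67 -0.16  1.35  1.77] 0.0 0.0
   [-0.38  0.72  0.35  1.74 -0.2   1.16  1.79] 0.0 0.0
   [-0.42  0.52  0.4   1.59 -0.14  1.51  1.75] 0.0 0.0
   [-0.44  0.52  0.36  1.46 -0.02  1.6   1.94] 0.0 0.0
   [-0.48  0.48  0.3   1.51  0.09  1.54  2.11] 0.0 0.0
   [-0.51  0.43  0.24  1.59  0.2   1.46  2.28] 0.0 0.0
   [-0.31  0.23  0.21  1.78 -0.05  1.14  2.53] 0.0 0.0
   [ 0.99  0.29 -0.92  1.94 -0.34  0.83  2.74] 0.0004 11.0
   [ 1.58  1.06 -1.27  2.18  0.    0.49  2.74] 0.1752 25.8
   [ 1.44  1.39 -1.27  2.17  0.48  0.35  2.74] 0.0424 5.1
xup -1 psi 90
   [-0.41  0.6   0.38  1.67 -0.16  1.35  1.77] 0.0 0.0
   [-0.38  0.72  0.35  1.74 -0.2   1.16  1.79] 0.0 0.0
   [-0.42  0.52  0.4   1.59 -0.14  1.51  1.75] 0.0 0.0
   [-0.46  0.5   0.32  1.48  0.04  1.57  2.04] 0.0 0.0
   [-0.52  0.42  0.23  1.6   0.22  1.45  2.31] 0.0 0.0
   [-0.54  0.31  0.13  1.76  0.37  1.28  2.59] 0.0 0.0
   [ 0.25  0.28 -0.49  1.73  0.14  1.17  2.74] 0.0 6.8
   [ 1.09  0.71 -1.27  1.72  0.2   1.15  2.74] 0.0625 14.1
   [ 1.29  1.22 -1.27  1.75  0.11  1.13  2.74] 0.1558 31.9
   [ 1.2
[... 4184 characters left out ...]
 0.1373 31.3
   [-1.43  1.66  1.32  1.84 -0.58  1.2  -2.74] 0.1169 24.1
xup 1 psi -60
   [-0.59  0.06  0.48  1.86 -0.03  1.23  0.06] 0.0 0.0
   [-0.59  0.66  0.69  1.69 -0.31  1.38 -1.2 ] 0.0 0.0
   [-0.56  0.79  0.63  1.75 -0.38  1.2  -1.16] 0.0 0.0
   [-0.62  0.58  0.73  1.61 -0.26  1.53 -1.23] 0.0 0.0
   [-0.53  0.62  0.82  1.46 -0.42  1.69 -1.47] 0.0 0.0
   [-0.51  0.61  0.91  1.53 -0.56  1.68 -1.73] 0.0 0.0
   [-0.53  0.57  1.01  1.65 -0.69  1.61 -1.99] 0.0 0.0
   [-1.04  0.43  1.27  1.83 -0.44  1.22 -2.25] 0.0 0.0
   [-1.56  0.45  1.32  2.04  0.05  0.85 -2.74] 0.056 11.9
   [-1.74  1.17  1.32  2.23 -0.12  0.59 -2.74] 0.1353 23.5
   [-1.65  1.51  1.32  2.24 -0.63  0.49 -2.74] 0.0139 2.0
```

Emit:
move_arm(
  series=[
    [0.14, 0.05, -0.64, 0, 0, -8.07],
    [0.14, 0.05, -0.64, 0, 0, -8.07],
    [0.14, 0.05, -0.64, 0, 0, -8.07],
    [0.14, 0.05, -0.64, 0, 0, -8.07],
    [0.14, 0.05, -0.64, 0, 0, -8.07],
    [0.14, 0.05, -0.64, 0, 0, -8.07],
    [0.14, 0.05, -0.64, 0, 0, -8.07],
    [0.14, 0.05, -0.64, 0, 0, -8.07],
  ],
  grip=0.8,
)

```text
clock: 4.9
position: [0.4621, 0.0127, 0.2442]
ee_rot: [-1.514, -2.734, -0.024]
force: [0.2, -0.2, -0.1]
width: 0.799
```

Emit:
move_arm(
  series=[
    [0.14, 0.05, -0.64, 0, 0, -8.07],
    [0.14, 0.05, -0.64, 0, 0, -8.07],
    [0.14, 0.05, -0.64, 0, 0, -8.07],
    [0.14, 0.05, -0.64, 0, 0, -8.07],
    [0.14, 0.05, -0.64, 0, 0, -8.07],
    [0.14, 0.05, -0.64, 0, 0, -8.07],
    [0.14, 0.05, -0.64, 0, 0, -8.07],
    [0.14, 0.05, -0.64, 0, 0, -8.07],
  ],
)

```text
clock: 5.7
position: [0.4734, 0.0168, 0.193]
ee_rot: [-2.749, -1.507, -0.035]
force: [-0.3, 0.5, -0.1]
width: 0.8
```

Emit:
move_arm(
  series=[
    [0.14, 0.05, -0.64, 0, 0, -8.07],
    [0.14, 0.05, -0.64, 0, 0, -8.07],
    [0.14, 0.05, -0.64, 0, 0, -8.07],
    [0.14, 0.05, -0.64, 0, 0, -8.07],
    [0.14, 0.05, -0.64, 0, 0, -8.07],
    [0.14, 0.05, -0.64, 0, 0, -8.07],
    [0, 0, 0, 0, 0, 0],
  ],
)

```text
clock: 6.4
position: [0.4814, 0.02, 0.1541]
ee_rot: [3.129, 0.254, 0.034]
force: [-0.2, -0.9, 0.2]
width: 0.798
```

Emit:
move_arm(
  series=[
    [0, 0, -0.5, -1.36, 8.22, 0],
    [0, 0, -0.5, -1.36, 8.22, 0],
    [0, 0, -0.5, -1.36, 8.22, 0],
    [0, 0, 0, 0, 0, 0],
    [0, 0, 0, 0, 0, 0],
  ],
)

```text
clock: 6.9
position: [0.4821, 0.0188, 0.1386]
ee_rot: [3.026, 0.253, -0.636]
force: [0.2, -1.1, 0.1]
width: 0.801
```

```bash
cat > go.py <<'E'
from ik import *
D=np.radians
def delta(pos,Rm):
    s=monitor.observe(); rc=R.from_rotvec(s['ee_rot']).as_matrix()
    dp=(np.array(pos)-s['position'])*100; rv=np.degrees(R.from_matrix(Rm@rc.T).as_rotvec())
    print('clock',round(float(s['clock']),2),'pos',np.round(s['position'],4),'q',np.round(s['joints'],2),'w',round(float(s['width']),3),'F',np.round(s['force'],1))
    print('  shift cm',dp.round(2),'turn',rv.round(2),'|',round(np.linalg.norm(rv),1))
E
python3 - <<'E'
from go import *
y0=D(9.4)
g=np.array([.4212,.0104,0])+.062*np.array([np.cos(y0),np.sin(y0),0])+[0,0,.027]
delta(g,rot(y0,D(115),1))
E
```

```text
clock 6.9 pos [0.4821 0.0188 0.1386] q [-0.63  0.65  0.75  1.7  -0.32  1.38 -1.18] w 0.801 F [ 0.2 -1.1  0.1]
  shift cm [  0.03   0.17 -11.16] turn [ 0.07  1.26 -0.22] | 1.3
```

Emit:
move_arm(
  series=[
    [0, 0.03, -2, 0, 0.25, 0],
    [0, 0.03, -2, 0, 0.25, 0],
    [0, 0.03, -2, 0, 0.25, 0],
    [0, 0.03, -2, 0, 0.25, 0],
    [0, 0.03, -2, 0, 0.25, 0],
    [0, 0, -1.1, 0, 0, 0],
    [0, 0, 0, 0, 0, 0],
    [0, 0, 0, 0, 0, 0],
  ],
)

```text
clock: 7.7
position: [0.482, 0.0206, 0.0287]
ee_rot: [3.022, 0.25, -0.669]
force: [0.8, -0.4, -0.4]
width: 0.798
```

Emit:
move_arm(
  series=[
    [0, 0, 0, 0, 0, 0],
    [0, 0, 0, 0, 0, 0],
    [0, 0, 0, 0, 0, 0],
    [0, 0, 0, 0, 0, 0],
    [0, 0, 0, 0, 0, 0],
    [0, 0, 0, 0, 0, 0],
  ],
  grip=0,
  force=25,
)

```text
clock: 8.3
position: [0.4822, 0.021, 0.0289]
ee_rot: [3.022, 0.25, -0.668]
force: [1.8, 2.0, 4.9]
width: 0.554
```

```bash
python3 log.py; python3 - <<'E'
from go import *
y0=D(9.4)
g=np.array([.4212,.0104,0])+.062*np.array([np.cos(y0),np.sin(y0),0])+[0,0,.027]
delta(g,rot(y0,D(115),1))
E
```

```text
8.3 [-0.582  0.797  0.678  1.755 -0.406  1.211 -1.129] [0.4822 0.021  0.0289] F [1.8 2.  4.9]
clock 8.3 pos [0.4822 0.021  0.0289] q [-0.58  0.8   0.68  1.76 -0.41  1.21 -1.13] w 0.554 F [1.8 2.  4.9]
  shift cm [ 0.02 -0.05 -0.19] turn [ 0.02  0.06 -0.08] | 0.1
```

Emit:
move_arm(
  series=[
    [0, 0, 2, 0, 0, 0],
    [0, 0, 3, 0, 0, 0],
    [0, 0, 3, 0, 0, 0],
    [0, 0, 3, 0, 0, 0],
    [0, 0, 3, 0, 0, 0],
    [0, 0, 3, 0, 0, 0],
    [0.4, 0, 2.5, 0, 0, 6],
    [0.4, 0, 2.5, 0, 0, 7.4],
  ],
)

```text
clock: 9.1
position: [0.4899, 0.0201, 0.2493]
ee_rot: [2.925, 0.595, -0.648]
force: [0.2, 1.2, -2.6]
width: 0.553
```

Emit:
move_arm(
  series=[
    [0.4, 0, 0, 0, 0, 7.4],
    [0.4, 0, 0, 0, 0, 7.4],
    [0.4, 0, 0, 0, 0, 7.4],
    [0.4, 0, 0, 0, 0, 7.4],
    [0.4, 0, 0, 0, 0, 7.5],
    [0.4, 0, 0, 0, 0, 7.5],
    [0.3, 0, 0, 0, 0, 7.5],
    [0.3, 0, 0, 0, 0, 7.5],
  ],
)

```text
clock: 9.9
position: [0.5197, 0.0213, 0.2479]
ee_rot: [2.112, 1.863, -0.468]
force: [0.3, 0.7, -3.0]
width: 0.549
```

Emit:
move_arm(
  series=[
    [0, 0, 0, 0, 0, 7.6],
    [0, 0, 0, 6, 0, 0],
    [0, 0, 0, 7, 0, 0],
    [0, 0, 0, 7, 0, 0],
    [0, 0, 0, 7, 0, 0],
    [0, 0, 0, 7, 0, 0],
    [0, 0, 0, 7, 0, 0],
    [0, 0, 0, 7, 0, 0],
  ],
)

```text
clock: 10.7
position: [0.52, 0.0205, 0.2491]
ee_rot: [-1.998, -2.0, -0.416]
force: [-0.8, -0.1, -3.6]
width: 0.548
```

Emit:
move_arm(
  series=[
    [0, 0, -0.5, 7, 0, 0],
    [0, 0, -1, 7, 0, 0],
    [0, 0, -1, 7, 0, 0],
    [0, 0, -1, 7, 0, 0],
    [0, 0, -1, 7, 0, 0],
    [0, 0, -1, 7, 0, 0],
    [0, 0, 0, 0, 0, 0],
    [0, 0, 0, 0, 0, 0],
  ],
)

```text
clock: 11.5
position: [0.5197, 0.0204, 0.1925]
ee_rot: [-1.526, -1.522, -0.969]
force: [-0.0, 0.3, -1.7]
width: 0.55
```

```bash
python3 log.py; python3 - <<'E'
from go import *
delta([.52,.02,.08],rot(D(90),D(25),1))
a=imaging.get_image('scene');b=imaging.get_image('side')
A=a['color'][90:260,230:470];B=b['color'][90:260,190:430]
cv2.imwrite('pics/c1.png',cv2.resize(np.vstack([A,B]),None,fx=1.7,fy=1.7)[:,:,::-1])
E
```

```text
11.5 [ 0.273  0.715  0.308  1.823 -1.036  1.62   1.119] [0.5197 0.0204 0.1925] F [-0.   0.3 -1.7]
clock 11.5 pos [0.5197 0.0204 0.1925] q [ 0.27  0.71  0.31  1.82 -1.04  1.62  1.12] w 0.55 F [-0.   0.3 -1.7]
  shift cm [  0.03  -0.04 -11.25] turn [ 0.12 -0.08  0.09] | 0.2
```

View pics/c1.png

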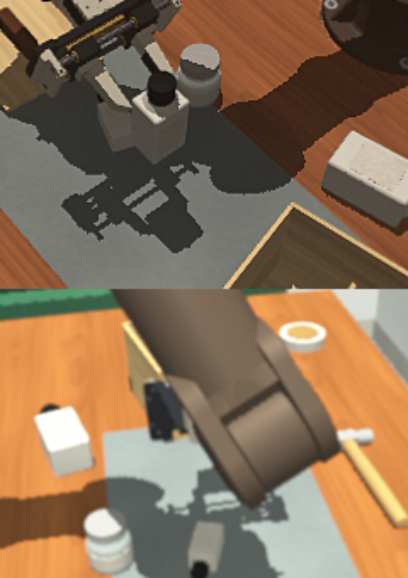

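Emit:
move_arm(
  series=[
    [0, 0, -2.5, 0, 0, 0],
    [0, 0, -3, 0, 0, 0],
    [0, 0, -3, 0, 0, 0],
    [0, 0, -2, 0, 0, 0],
    [0, 0, -1.2, 0, 0, 0],
    [0, 0, -0.5, 0, 0, 0],
    [0, 0, 0, 0, 0, 0],
    [0, 0, 0, 0, 0, 0],
  ],
)

```text
clock: 12.4
position: [0.5205, 0.0209, 0.0728]
ee_rot: [-1.523, -1.525, -0.973]
force: [0.3, -0.8, -2.7]
width: 0.552
```

Emit:
move_arm(
  series=[
    [0, 0, -0.2, 0, 0, 0],
    [0, 0, -0.1, 0, 0, 0],
    [0, 0, 0, 0, 0, 0],
  ],
)

```text
clock: 12.7
position: [0.5199, 0.0208, 0.0686]
ee_rot: [-1.523, -1.523, -0.972]
force: [0.6, 0.2, -2.4]
width: 0.553
```

Emit:
move_arm(
  series=[
    [0, 0, -0.1, 0, 0, 0],
    [0, 0, -0.1, 0, 0, 0],
    [0, 0, 0, 0, 0, 0],
  ],
)

```text
clock: 13.0
position: [0.5198, 0.0209, 0.0663]
ee_rot: [-1.523, -1.523, -0.972]
force: [0.7, 0.2, -2.4]
width: 0.55
```

Emit:
move_arm(
  series=[
    [0, 0, -0.1, 0, 0, 0],
    [0, 0, -0.1, 0, 0, 0],
    [0, 0, 0, 0, 0, 0],
  ],
)

```text
clock: 13.3
position: [0.5198, 0.0209, 0.0644]
ee_rot: [-1.523, -1.523, -0.972]
force: [-0.2, -0.3, -3.1]
width: 0.555
```

Emit:
move_arm(
  series=[
    [0, 0, -0.1, 0, 0, 0],
    [0, 0, 0, 0, 0, 0],
  ],
)

```text
clock: 13.5
position: [0.5199, 0.0209, 0.0637]
ee_rot: [-1.523, -1.523, -0.973]
force: [-0.5, -0.5, -0.4]
width: 0.552
```

Emit:
move_arm(
  series=[
    [0, 0, -0.1, 0, 0, 0],
    [0, 0, 0, 0, 0, 0],
  ],
)

```text
clock: 13.7
position: [0.5199, 0.0207, 0.0634]
ee_rot: [-1.522, -1.523, -0.974]
force: [-1.5, -4.4, 6.2]
width: 0.554
```

Emit:
move_arm(
  series=[
    [0, 0, 0, 0, 0, 0],
    [0, 0, 0, 0, 0, 0],
    [0, 0, 0, 0, 0, 0],
    [0, 0, 0, 0, 0, 0],
  ],
  grip=0.8,
)

```text
clock: 14.1
position: [0.5199, 0.0211, 0.0625]
ee_rot: [-1.522, -1.523, -0.972]
force: [-0.4, 0.1, 0.8]
width: 0.797
```

Emit:
move_arm(
  series=[
    [0, -0.9, 0.42, 0, 0, 0],
    [0, -1.8, 0.85, 0, 0, 0],
    [0, -1.8, 0.85, 0, 0, 0],
    [0, -1.8, 0.85, 0, 0, 0],
    [0, -1.8, 0.85, 0, 0, 0],
    [0, -1, 3, 0, 0, 0],
    [0, 0, 4, 0, 0, 0],
    [0, 0, 4, 0, 0, 0],
  ],
)

```text
clock: 14.9
position: [0.5196, -0.0723, 0.2123]
ee_rot: [-1.526, -1.522, -0.972]
force: [0.5, 0.6, 0.4]
width: 0.799
```

Emit:
move_arm(
  series=[
    [0, 0, 4, -8.2, 0, 0],
    [0, 0, 2, -8.2, 0, 0],
    [0, 0, 0, -8.2, 0, 0],
    [0, 0, 0, -8.2, 0, 0],
    [0, 0, 0, -8.2, 0, 0],
    [0, 0, 0, -8.2, 0, 0],
    [0, 0, 0, -8.2, 0, 0],
    [0, 0, 0, -7.6, 0, 0],
  ],
)

```text
clock: 15.7
position: [0.5207, -0.0719, 0.2731]
ee_rot: [2.218, 2.214, 0.001]
force: [-0.7, 0.3, -1.1]
width: 0.8
```

Emit:
move_arm(
  series=[
    [0, 0, 0, 0, 0, 0],
    [0, 0, 0, 0, 0, 0],
  ],
)

```text
clock: 15.9
position: [0.5199, -0.0699, 0.2715]
ee_rot: [-2.219, -2.224, -0.003]
force: [-0.1, -0.9, 0.2]
width: 0.803
```

```bash
python3 - <<'E'
from go import *
from fit import models,fit,cyl
delta([.52,.0265,.25],rot(D(90),D(90),1))
models['bottle']=[np.vstack([np.array([[i*.026,j*.023,k] for i in(-1,1) for j in(-1,1) for k in(0,.088)]),cyl(.016,.096,.0961)]),cyl(.016,.096,.122)]
for n in ('scene','side','wrist'):
    st=monitor.observe(); im=imaging.get_image(n); c=cam(im,st); e=w2px(c,[[.52,.0265,.06]])[0]
    if n!='side': save(im,n+'2.png')
    for o in outline_of(n,'bottle'):
        r=o['rect']
        if abs(r[0]+r[2]/2-e[0])<25 and abs(r[1]+r[3]/2-e[1])<25 :
            x,f=fit('bottle',[(c,o['mask'].astype(np.float32))],[.52,.0265,0]); print(n,e.round(),r,x.round(4),np.degrees(x[2]).round(1),round(f,3))
E
```

```text
clock 15.9 pos [ 0.5199 -0.0699  0.2715] q [-0.42  0.23  0.56  1.76 -0.13  1.19  0.18] w 0.803 F [-0.1 -0.9  0.2]
  shift cm [ 0.01  9.64 -2.15] turn [-0.09  0.09 -0.11] | 0.2
scene [323. 195.] [306.9, 170.2, 30.8, 49.7] [ 0.5177  0.0216 -0.1063] -6.1 0.084
side [315. 194.] [308.3, 173.3, 18.2, 45.8] [ 0.5181  0.0249 -0.0338] -1.9 0.058
wrist [323.  75.] [293.4, 50.2, 54.5, 55.7] [ 0.5187  0.0221 -0.0017] -0.1 0.029
```

View pics/wrist2.png

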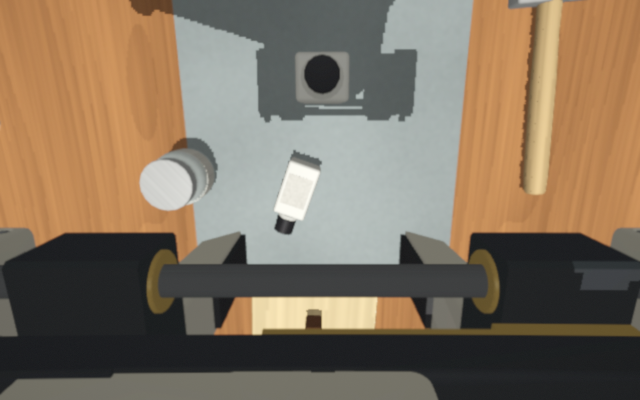

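Emit:
move_arm(
  series=[
    [0, 2.3, 0, 0, 0, 0],
    [0, 2.4, 0, 0, 0, 0],
    [-0.1, 2.4, 0, 0, 0, 0],
    [0, 2.25, 0, 0, 0, 0],
    [0, 0, -2, 0, 0, 0],
    [0, 0, -3, 0, 0, 0],
    [0, 0, -3, 0, 0, 0],
    [0, 0, -3, 0, 0, 0],
  ],
)

```text
clock: 17.0
position: [0.519, 0.0225, 0.1597]
ee_rot: [2.222, 2.22, 0.002]
force: [0.5, 0.3, 0.4]
width: 0.799
```

Emit:
move_arm(
  series=[
    [0, 0, -2.2, 0, 0, 0],
    [0, 0, -1, 0, 0, 0],
    [0, 0, -0.8, 0, 0, 0],
    [0, 0, 0, 0, 0, 0],
    [0, 0, 0, 0, 0, 0],
  ],
)

```text
clock: 17.5
position: [0.5195, 0.0232, 0.1215]
ee_rot: [2.22, 2.221, 0.003]
force: [-0.4, 0.4, 0.4]
width: 0.799
```

```bash
python3 - <<'E'
from go import *
delta([.519,.0235,.119],rot(D(90),D(90),1))
E
```

```text
clock 17.5 pos [0.5195 0.0232 0.1215] q [-0.5   0.38  0.46  1.97 -0.22  0.84  0.09] w 0.799 F [-0.4  0.4  0.4]
  shift cm [-0.05  0.03 -0.25] turn [-0.04  0.14 -0.03] | 0.1
```

Emit:
move_arm(
  series=[
    [0, 0, -0.3, 0, 0, 0],
    [0, 0, 0, 0, 0, 0],
  ],
)

```text
clock: 17.7
position: [0.5192, 0.0235, 0.1181]
ee_rot: [2.22, 2.222, 0.003]
force: [0.4, 0.2, -0.5]
width: 0.799
```

Emit:
move_arm(
  series=[
    [0, 0, 0, 0, 0, 0],
    [0, 0, 0, 0, 0, 0],
    [0, 0, 0, 0, 0, 0],
    [0, 0, 0, 0, 0, 0],
    [0, 0, 0, 0, 0, 0],
    [0, 0, 0, 0, 0, 0],
    [0, 0, 0, 0, 0, 0],
  ],
  grip=0,
  force=35,
)

```text
clock: 18.4
position: [0.5189, 0.0234, 0.1177]
ee_rot: [2.22, 2.222, 0.002]
force: [0.1, 0.1, 0.5]
width: 0.242
```

Emit:
move_arm(
  series=[
    [0, 0, 0.5, 0, 0, 0],
    [0, 0, 1.5, 0, 0, 0],
    [0, 0, 2, 0, 0, 0],
    [0, 0, 3, 0, 0, 0],
    [0, 0, 3, 0, 0, 0],
    [0, 0, 3, 0, 0, 0],
    [0, 0, 3, 0, 0, 0],
    [0, 0, 3, 0, 0, 0],
  ],
)

```text
clock: 19.2
position: [0.5186, 0.0232, 0.3094]
ee_rot: [2.22, 2.222, 0.002]
force: [0.7, 0.1, -0.5]
width: 0.004
```

```bash
python3 - <<'E'
from go import *
delta([.5282,.2618,.31],rot(D(90+13.8),D(90),1))
E
```

```text
clock 19.2 pos [0.5186 0.0232 0.3094] q [-0.57  0.19  0.52  1.7  -0.1   1.27 -0.03] w 0.004 F [ 0.7  0.1 -0.5]
  shift cm [ 0.96 23.86  0.06] turn [-0.04  0.09 13.76] | 13.8
```

```bash
python3 - <<'E'
from go import *
ims=[imaging.get_image(n)['color'] for n in ('scene','side','wrist')]
for n in('scene','side','wrist'):
    for o in outline_of(n,'bottle'): print(n,round(o['p'],2),o['rect'])
A=ims[0][60:330,170:530];B=ims[1][60:330,170:530]
cv2.imwrite('pics/c2.png',np.vstack([np.hstack([A,B]),cv2.resize(ims[2],(480,300)).copy() if 0 else np.hstack([cv2.resize(ims[2],(480,300)),np.zeros((300,240,3),np.uint8)])])[:,:,::-1])
E
```

```text
scene 0.96 [418.6, 166.0, 74.9, 61.7]
scene 0.86 [287.1, 140.5, 22.2, 35.9]
side 0.9 [306.0, 174.8, 20.9, 43.3]
side 0.74 [212.1, 158.6, 30.3, 42.4]
side 0.57 [300.5, 229.2, 23.7, 29.9]
wrist 0.78 [297.2, 141.2, 44.8, 47.7]
wrist 0.57 [69.6, 0.0, 102.5, 75.3]
wrist 0.53 [286.9, 222.6, 30.7, 8.2]
```

View pics/c2.png

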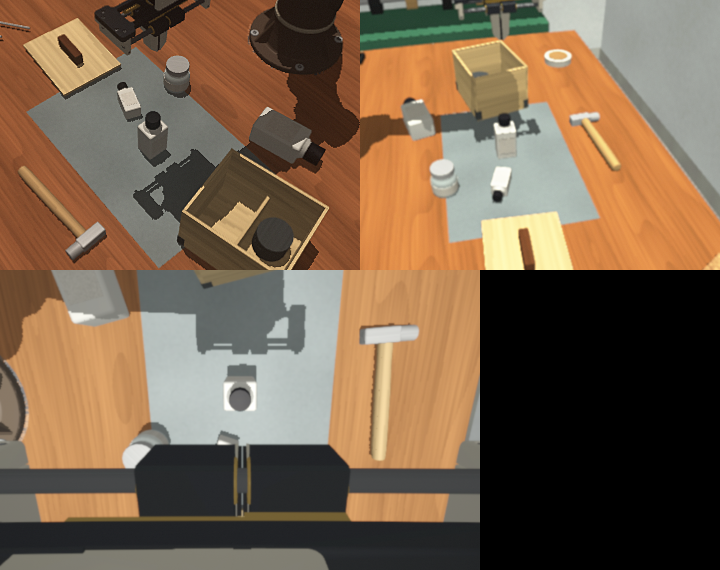

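```bash
cat > stand.py <<'E'
from go import *
from fit import models,fit,cyl,render
models['bottle']=[np.vstack([np.array([[i*.026,j*.023,k] for i in(-1,1) for j in(-1,1) for k in(0,.088)]),cyl(.016,.096,.0961)]),cyl(.016,.096,.122)]
def look(p0,names=('scene','side','wrist')):
  allo=[]
  for n in names:
    st=monitor.observe(); im=imaging.get_image(n); c=cam(im,st); e=w2px(c,[[p0[0],p0[1],.06]])[0]
    for o in outline_of(n,'bottle'):
        r=o['rect']
        if abs(r[0]+r[2]/2-e[0])<30 and abs(r[1]+r[3]/2-e[1])<50 :
            ob=(c,o['mask'].astype(np.float32)); allo.append(ob)
            x,f=fit('bottle',[ob],p0); print(n,e.round(),r,x.round(4),np.degrees(x[2]).round(1),round(f,3)); break
  x,f=fit('bottle',allo,p0); print('joint',x.round(4),np.degrees(x[2]).round(1),round(f,3))
E
python3 - <<'E'
from stand import *
look([.52,.03,0])
c=cam(imaging.get_image('wrist'),monitor.observe())
print('cap top px, center (320,172)?',px2w(c,[(320,170)],.122), w2px(c,[[.5187,.023,.122],[.5187,.06,.122]]))
E
```

```text
scene [324. 196.] [288.5, 140.0, 23.5, 36.6] [ 0.52  0.03 -0.3 ] -17.2 1.0
side [315. 194.] [305.5, 176.2, 19.5, 42.2] [0.5162 0.0193 0.0463] 2.7 0.065
wrist [324. 159.] [302.0, 140.0, 47.0, 50.2] [ 0.5192  0.0221 -0.0137] -0.8 0.058
joint [0.5184 0.0225 0.0286] 1.6 0.389
cap top px, center (320,172)? [[0.51589302 0.0274727  0.122     ]] [[322.70464522 174.25898489]
 [322.74920344 138.22190225]]
```

Emit:
move_arm(
  series=[
    [0, 0, -3, 0, 0, 0],
    [0, 0, -4, 0, 0, 0],
    [0, 0, -4, 0, 0, 0],
    [0, 0, -4, 0, 0, 0],
    [0, 0, -2, 0, 0, 0],
    [0, 0, -1.5, 0, 0, 0],
    [0, 0, -0.5, 0, 0, 0],
    [0, 0, 0, 0, 0, 0],
  ],
  grip=0.6,
)

```text
clock: 20.65
position: [0.5186, 0.0233, 0.1173]
ee_rot: [2.22, 2.222, 0.0]
force: [-0.2, -0.6, 0.9]
width: 0.594
```

```bash
python3 - <<'E'
from go import *
delta([.5185,.0235,.118],rot(D(90),D(90),1))
ims=[imaging.get_image(n)['color'] for n in ('scene','side')]
A=ims[0][130:250,250:400];B=ims[1][120:240,240:390]
cv2.imwrite('pics/c3.png',cv2.resize(np.hstack([A,B]),None,fx=2.6,fy=2.6)[:,:,::-1])
E
```

```text
clock 20.65 pos [0.5186 0.0233 0.1173] q [-0.5   0.39  0.47  1.97 -0.23  0.84  0.09] w 0.594 F [-0.2 -0.6  0.9]
  shift cm [-0.01  0.02  0.07] turn [-0.    0.01 -0.05] | 0.0
```

View pics/c3.png

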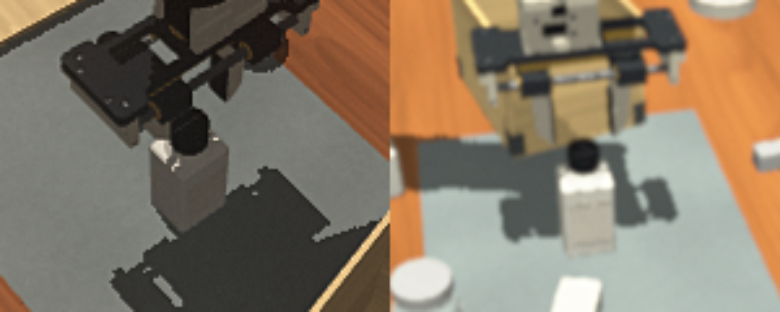

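```bash
python3 - <<'E'
from go import *
def P(n,x0,y0):
    im=imaging.get_image(n);c=cam(im)
    L={'tcp':[.5186,.0233,.1173],'tipL':[.5186-.03,.0233,.098],'tipR':[.5186+.03,.0233,.098],'captop':[.5185,.0225,.122],'base':[.5185,.0225,0]}
    for k,v in L.items(): print(n,k,((w2px(c,[v])[0]-[x0,y0])*2.6).round(), 'in crop px')
P('scene',250,130);P('side',240,120)
E
```

```text
scene tcp [189. 126.] in crop px
scene tipL [217. 121.] in crop px
scene tipR [161. 158.] in crop px
scene captop [189. 121.] in crop px
scene base [187. 203.] in crop px
side tcp [192. 149.] in crop px
side tipL [163. 168.] in crop px
side tipR [223. 161.] in crop px
side captop [192. 145.] in crop px
side base [197. 242.] in crop px
```

Emit:
move_arm(
  series=[
    [0, 0, 0, 0, 0, 0],
    [0, 0, 0, 0, 0, 0],
    [0, 0, 0, 0, 0, 0],
    [0, 0, -0.5, 0, 0, 0],
    [0, 0, -0.5, 0, 0, 0],
    [0, 0, -0.4, 0, 0, 0],
    [0, 0, 0, 0, 0, 0],
  ],
  grip=0.8,
)

```text
clock: 21.55
position: [0.5183, 0.0233, 0.1029]
ee_rot: [-2.22, -2.222, 0.0]
force: [0.3, -0.3, 0.2]
width: 0.799
```

```bash
python3 - <<'E'
from go import *
delta([.5185,.0235,.104],rot(D(90),D(90),1))
ims=[imaging.get_image(n)['color'] for n in ('scene','side')]
A=ims[0][130:250,250:400];B=ims[1][120:240,240:390]
cv2.imwrite('pics/c4.png',cv2.resize(np.hstack([A,B]),None,fx=2.6,fy=2.6)[:,:,::-1])
E
```

```text
clock 21.55 pos [0.5183 0.0233 0.1029] q [-0.49  0.41  0.46  1.99 -0.24  0.8   0.1 ] w 0.799 F [ 0.3 -0.3  0.2]
  shift cm [0.02 0.02 0.11] turn [-0.   -0.01 -0.06] | 0.1
```

View pics/c4.png

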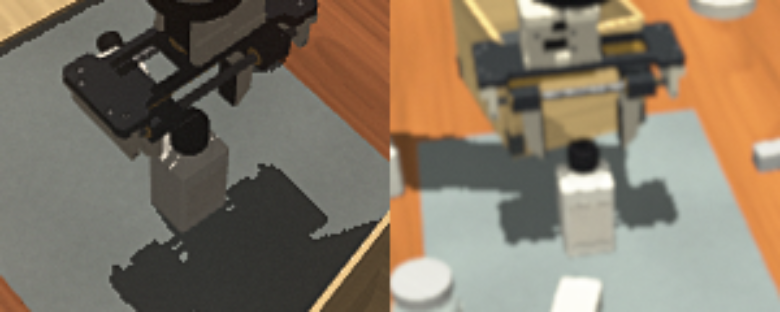

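Emit:
move_arm(
  series=[
    [0, 0, -0.5, 0, 0, 0],
    [0, 0, -0.5, 0, 0, 0],
    [0, 0, -0.4, 0, 0, 0],
    [0, 0, -0.4, 0, 0, 0],
    [0, 0, 0, 0, 0, 0],
    [0, 0, 0, 0, 0, 0],
  ],
)

```text
clock: 22.25
position: [0.5189, 0.0233, 0.0856]
ee_rot: [2.22, 2.222, 0.001]
force: [-0.6, -0.3, 0.7]
width: 0.798
```

Emit:
move_arm(
  series=[
    [0, 0, 0, 0, 0, 0],
    [0, 0, 0, 0, 0, 0],
    [0, 0, 0, 0, 0, 0],
    [0, 0, 0, 0, 0, 0],
    [0, 0, 0, 0, 0, 0],
    [0, 0, 0, 0, 0, 0],
    [0, 0, 0, 0, 0, 0],
    [0, 0, 0, 0, 0, 0],
  ],
  grip=0.2,
  force=10,
)

```text
clock: 23.05
position: [0.519, 0.0234, 0.0858]
ee_rot: [2.22, 2.222, 0.002]
force: [1.2, 1.0, 0.4]
width: 0.344
```

Emit:
move_arm(
  series=[
    [0, 0, 0, 0, 0, 0],
    [0, 0, 0, 0, 0, 0],
    [0, 0, 0.5, 0, 0, 0],
    [0, 0, 1.5, 0, 0, 0],
    [0, 0, 1.5, 0, 0, 0],
    [0, 0, 0, 0, 0, 0],
  ],
  grip=0,
  force=45,
)

```text
clock: 23.65
position: [0.5198, 0.0234, 0.1222]
ee_rot: [2.219, 2.221, 0.005]
force: [0.8, -0.5, -3.8]
width: 0.339
```

```bash
python3 - <<'E'
from go import *
delta([.5282,.2618,.285],rot(D(90+13.8),D(90),1))
ims=[imaging.get_image(n)['color'] for n in ('scene','side')]
A=ims[0][130:250,250:400];B=ims[1][120:240,240:390]
cv2.imwrite('pics/c5.png',cv2.resize(np.hstack([A,B]),None,fx=2.6,fy=2.6)[:,:,::-1])
E
```

```text
clock 23.65 pos [0.5198 0.0234 0.1222] q [-0.5   0.38  0.47  1.97 -0.23  0.84  0.09] w 0.339 F [ 0.8 -0.5 -3.8]
  shift cm [ 0.84 23.84 16.28] turn [-0.08  0.2  13.75] | 13.7
```

View pics/c5.png

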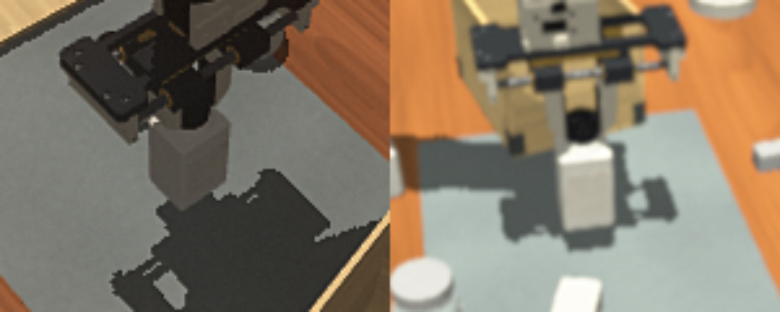

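Emit:
move_arm(
  series=[
    [0, 0, 1, 0, 0, 0],
    [0, 0, 3, 0, 0, 0],
    [0, 0, 3, 0, 0, 0],
    [0, 0, 3, 0, 0, 0],
    [0, 0, 3, 0, 0, 0],
    [0, 0, 2.3, 0, 0, 0],
    [0, 0, 1, 0, 0, 0],
    [0, 1, 0, 0, 0, 0],
  ],
)

```text
clock: 24.55
position: [0.5193, 0.0322, 0.2846]
ee_rot: [2.222, 2.218, 0.004]
force: [0.8, -0.2, -2.4]
width: 0.339
```

Emit:
move_arm(
  series=[
    [0.1, 2.5, 0, 0, 0, 1.7],
    [0.1, 3, 0, 0, 0, 1.7],
    [0.1, 3, 0, 0, 0, 1.7],
    [0.1, 3, 0, 0, 0, 1.7],
    [0.1, 3, 0, 0, 0, 1.7],
    [0.1, 3, 0, 0, 0, 1.7],
    [0.1, 3, 0, 0, 0, 1.7],
    [0.1, 2, 0, 0, 0, 1.8],
  ],
)

```text
clock: 25.35
position: [0.5257, 0.2618, 0.2822]
ee_rot: [-1.933, -2.475, 0.001]
force: [1.0, 0.2, -2.0]
width: 0.339
```

Emit:
move_arm(
  series=[
    [0, 0.3, 0, 0, 0, 0],
    [0, 0, 0, 0, 0, 0],
    [0, 0, 0, 0, 0, 0],
    [0, 0, 0, 0, 0, 0],
  ],
)

```text
clock: 25.75
position: [0.5272, 0.26, 0.2838]
ee_rot: [1.941, 2.469, 0.001]
force: [0.3, 0.4, -1.6]
width: 0.34
```

```bash
python3 - <<'E'
from go import *
delta([.5282,.2618,.11],rot(D(90+13.8),D(90),1))
im=imaging.get_image('scene')['color']
cv2.imwrite('pics/c6.png',cv2.resize(im[110:380,280:540],None,fx=2,fy=2)[:,:,::-1])
E
```

```text
clock 25.75 pos [0.5272 0.26   0.2838] q [-0.82  0.33  0.38  1.58 -0.12  1.26 -0.19] w 0.34 F [ 0.3  0.4 -1.6]
  shift cm [  0.1    0.18 -17.38] turn [-0.02  0.07  0.16] | 0.2
```

View pics/c6.png

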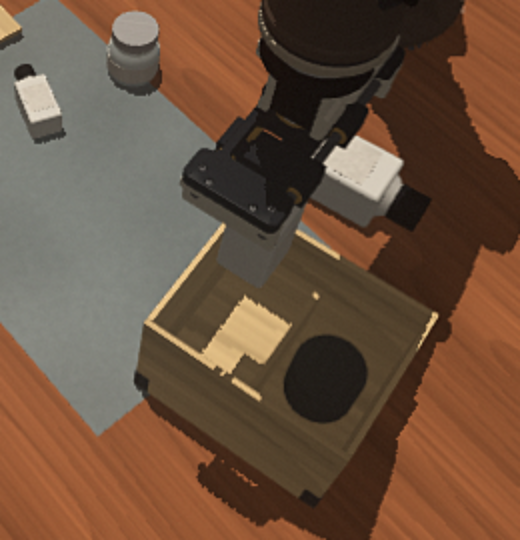

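Emit:
move_arm(
  series=[
    [0.1, 0.2, -1, 0, 0, 0],
    [0, 0, -3, 0, 0, 0],
    [0, 0, -3, 0, 0, 0],
    [0, 0, -3, 0, 0, 0],
    [0, 0, -3, 0, 0, 0],
    [0, 0, -2.5, 0, 0, 0],
    [0, 0, -1.3, 0, 0, 0],
    [0, 0, 0, 0, 0, 0],
  ],
)

```text
clock: 26.6
position: [0.5267, 0.2626, 0.1138]
ee_rot: [-1.939, -2.471, 0.003]
force: [-0.8, -0.3, -2.4]
width: 0.341
```

Emit:
move_arm(
  series=[
    [0, 0, -0.6, 0, 0, 0],
    [0, 0, -0.4, 0, 0, 0],
    [0, 0, 0, 0, 0, 0],
    [0, 0, 0, 0, 0, 0],
  ],
)

```text
clock: 27.0
position: [0.5282, 0.2636, 0.1063]
ee_rot: [1.939, 2.471, 0.003]
force: [0.4, 0.0, -3.1]
width: 0.338
```

Emit:
move_arm(
  series=[
    [0, 0, -0.4, 0, 0, 0],
    [0, 0, -0.4, 0, 0, 0],
    [0, 0, -0.2, 0, 0, 0],
    [0, 0, 0, 0, 0, 0],
    [0, 0, 0, 0, 0, 0],
  ],
)

```text
clock: 27.5
position: [0.5278, 0.2634, 0.0956]
ee_rot: [1.939, 2.471, 0.002]
force: [-0.5, -0.5, -2.3]
width: 0.343
```

Emit:
move_arm(
  series=[
    [0, 0, -0.1, 0, 0, 0],
    [0, 0, 0, 0, 0, 0],
  ],
)

```text
clock: 27.7
position: [0.5279, 0.2634, 0.0947]
ee_rot: [1.939, 2.471, 0.002]
force: [-0.2, -0.9, -3.3]
width: 0.335
```

Emit:
move_arm(
  series=[
    [0, 0, -0.1, 0, 0, 0],
    [0, 0, 0, 0, 0, 0],
  ],
)

```text
clock: 27.9
position: [0.5278, 0.2634, 0.0936]
ee_rot: [1.939, 2.471, 0.002]
force: [-1.8, 0.1, -2.8]
width: 0.333
```

Emit:
move_arm(
  series=[
    [0, 0, -0.1, 0, 0, 0],
    [0, 0, 0, 0, 0, 0],
  ],
)

```text
clock: 28.1
position: [0.5278, 0.2634, 0.0926]
ee_rot: [1.939, 2.471, 0.002]
force: [-0.8, -0.1, -2.5]
width: 0.337
```

Emit:
move_arm(
  series=[
    [0, 0, -0.1, 0, 0, 0],
    [0, 0, 0, 0, 0, 0],
  ],
)

```text
clock: 28.3
position: [0.528, 0.2634, 0.0918]
ee_rot: [1.939, 2.471, 0.002]
force: [0.2, -0.2, -2.7]
width: 0.335
```

Emit:
move_arm(
  series=[
    [0, 0, -0.1, 0, 0, 0],
    [0, 0, 0, 0, 0, 0],
  ],
)

```text
clock: 28.5
position: [0.5283, 0.2636, 0.0917]
ee_rot: [1.939, 2.471, 0.004]
force: [-1.0, -0.8, 7.6]
width: 0.339
```

Emit:
move_arm(
  series=[
    [0, 0, -0.05, 0, 0, 0],
    [0, 0, 0, 0, 0, 0],
  ],
)

```text
clock: 28.7
position: [0.5284, 0.2636, 0.0917]
ee_rot: [1.939, 2.471, 0.004]
force: [-3.0, -1.0, 12.4]
width: 0.34
```

Emit:
move_arm(
  series=[
    [0, 0, 0.1, 0, 0, 0],
    [0, 0, 0, 0, 0, 0],
  ],
)

```text
clock: 28.9
position: [0.5283, 0.2636, 0.0917]
ee_rot: [1.939, 2.471, 0.003]
force: [-0.6, -0.9, 4.0]
width: 0.342
```

Emit:
move_arm(
  series=[
    [0, 0, 0, 0, 0, 0],
    [0, 0, 0, 0, 0, 0],
    [0, 0, 0, 0, 0, 0],
    [0, 0, 0, 0, 0, 0],
    [0, 0, 0, 0, 0, 0],
  ],
  grip=0.7,
)

```text
clock: 29.4
position: [0.5278, 0.2634, 0.0911]
ee_rot: [1.939, 2.471, 0.002]
force: [0.5, 0.5, -0.1]
width: 0.685
```

Emit:
move_arm(
  series=[
    [0, 0, 1, 0, 0, 0],
    [0, 0, 3, 0, 0, 0],
    [0, 0, 4, 0, 0, 0],
    [0, 0, 4, 0, 0, 0],
    [0, 0, 4, 0, 0, 0],
    [0, -1, 3, 0, 0, 0],
    [0, -4, 1, 0, 0, 0],
    [0, -4, 0, 0, 0, -1],
  ],
)

```text
clock: 30.2
position: [0.5288, 0.1733, 0.2941]
ee_rot: [1.957, 2.455, 0.008]
force: [0.8, -1.0, 0.4]
width: 0.698
```

Emit:
move_arm(
  series=[
    [-0.2, -4, 0, 0, 0, -1],
    [-0.2, -4, 0, 0, 0, -1],
    [-0.2, -4, 0, 0, 0, -1],
    [-0.2, -4, 0, 0, 0, -1],
    [-0.2, -4, 0, 0, 0, -2],
    [-0.2, -4, 0, 0, 0, -2],
    [-0.2, -4, 0, 0, 0, -2],
    [-0.2, -4, 0, 0, 0, -2],
  ],
)

```text
clock: 31.0
position: [0.5115, -0.1482, 0.2922]
ee_rot: [2.208, 2.234, 0.003]
force: [0.5, -0.2, 0.0]
width: 0.702
```

Emit:
move_arm(
  series=[
    [-0.2, -4, 0, 0, 0, -2],
    [-0.2, -3, 0, 0, 0, -2],
    [0, 0, 0, 0, 0, 0],
    [0, 0, 0, 0, 0, 0],
    [0, 0, 0, 0, 0, 0],
  ],
)

```text
clock: 31.5
position: [0.5082, -0.2153, 0.2914]
ee_rot: [2.281, 2.16, 0.003]
force: [-0.5, -0.0, -0.5]
width: 0.698
```

```bash
cat > lidlook.py <<'E'
from go import *
from fit import fit,models
obs=[]
for n in ('scene','side','wrist'):
    st=monitor.observe(); im=imaging.get_image(n); c=cam(im,st)
    if n=='wrist': save(im,'w3.png')
    e=w2px(c,[[.503,-.325,.02]])[0]; L=[o for o in outline_of(n,'lid') if abs(o['rect'][0]+o['rect'][2]/2-e[0])<60]
    print(n,e.round(),[(round(o['p'],2),o['rect']) for o in L])
    if L and n!='wrist':
        ob=(c,L[0]['mask'].astype(np.float32)); obs.append(ob); x,f=fit('lid',[ob],[.503,-.325,-.06]); print(x.round(4),np.degrees(x[2]).round(2),round(f,3))
delta([.503,-.325,.05],rot(D(90-3.5),D(90),1))
E
python3 lidlook.py
```

```text
scene [241. 113.] [(0.96, [191.7, 78.2, 98.6, 79.2])]
[ 0.5037 -0.327  -0.0492] -2.82 0.025
side [336. 313.] [(0.86, [290.4, 271.0, 97.9, 97.3])]
[ 0.5026 -0.3231 -0.0585] -3.35 0.021
wrist [323. 242.] [(0.83, [257.6, 165.8, 131.4, 142.7])]
clock 31.8 pos [ 0.5081 -0.2159  0.2913] q [-0.2   0.28  0.66  1.67 -0.18  1.26  0.45] w 0.701 F [ 0.1  0.1 -0.2]
  shift cm [ -0.51 -10.91 -24.13] turn [-0.03  0.07 -0.33] | 0.3
```

```bash
python3 - <<'E'
import cv2,numpy as np
from h import *
im=imaging.get_image('scene')['color'];w=cv2.imread('pics/w3.png')
a=cv2.resize(im[190:370,330:510],None,fx=2,fy=2)[:,:,::-1]
b=cv2.resize(w,(430,269))
c=np.zeros((360,790,3),np.uint8);c[:,:360]=a;c[:269,360:]=b
cv2.imwrite('pics/c7.png',c)
E
```

```text
(no output)
```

View pics/c7.png

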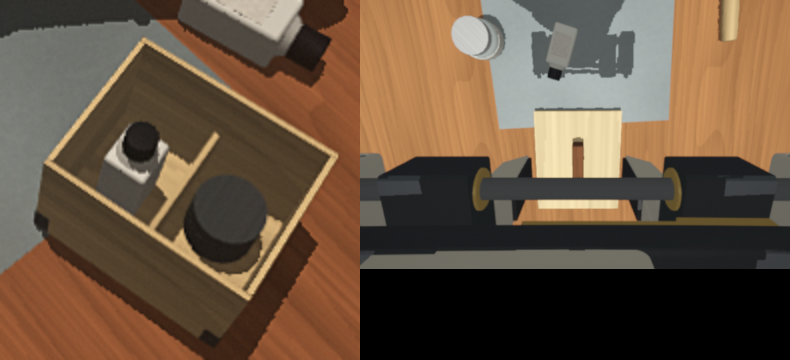

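Emit:
move_arm(
  series=[
    [-0.1, -3, 0, 0, 0, 0],
    [-0.2, -3, 0, 0, 0, 0],
    [-0.2, -3, 0, 0, 0, 0],
    [0, -1.9, -1, 0, 0, 0],
    [0, 0, -4, 0, 0, 0],
    [0, 0, -4, 0, 0, 0],
    [0, 0, -4, 0, 0, 0],
    [0, 0, -4, 0, 0, 0],
  ],
)

```text
clock: 32.65
position: [0.503, -0.3254, 0.1198]
ee_rot: [2.282, 2.157, 0.002]
force: [0.7, -0.5, -0.4]
width: 0.701
```

Emit:
move_arm(
  series=[
    [0, 0, -3, 0, 0, 0],
    [0, 0, -3, 0, 0, 0],
    [0, 0, -1.5, 0, 0, 0],
    [0, 0, -0.8, 0, 0, 0],
    [0, 0, 0, 0, 0, 0],
    [0, 0, 0, 0, 0, 0],
  ],
)

```text
clock: 33.25
position: [0.5036, -0.3262, 0.0394]
ee_rot: [2.282, 2.156, 0.003]
force: [0.3, -0.1, -0.0]
width: 0.702
```

```bash
python3 - <<'E'
from go import *
delta([.503,-.325,.017],rot(D(90-3.2),D(90),1))
E
```

```text
clock 33.25 pos [ 0.5036 -0.3262  0.0394] q [ 0.12  0.63  0.54  1.84 -0.44  0.79  0.84] w 0.702 F [ 0.3 -0.1 -0. ]
  shift cm [-0.06  0.12 -2.24] turn [0.03 0.16 0.05] | 0.2
```

Emit:
move_arm(
  series=[
    [0, 0.1, -0.7, 0, 0, 0],
    [0, 0, -0.7, 0, 0, 0],
    [0, 0, -0.4, 0, 0, 0],
    [0, 0, -0.4, 0, 0, 0],
    [0, 0, 0, 0, 0, 0],
  ],
)

```text
clock: 33.75
position: [0.5026, -0.3244, 0.0156]
ee_rot: [-2.283, -2.157, -0.001]
force: [-0.0, -0.1, -2.0]
width: 0.701
```

Emit:
move_arm(
  series=[
    [0, 0, 0, 0, 0, 0],
    [0, 0, 0, 0, 0, 0],
    [0, 0, 0, 0, 0, 0],
    [0, 0, 0, 0, 0, 0],
    [0, 0, 0, 0, 0, 0],
    [0, 0, 0, 0, 0, 0],
    [0, 0, 0, 0, 0, 0],
    [0, 0, 0, 0, 0, 0],
  ],
  grip=0,
  force=40,
)

```text
clock: 34.55
position: [0.5031, -0.3246, 0.0163]
ee_rot: [2.283, 2.157, 0.002]
force: [0.9, 0.4, 0.6]
width: 0.235
```

Emit:
move_arm(
  series=[
    [0, 0, 0.5, 0, 0, 0],
    [0, 0, 1, 0, 0, 0],
    [0, 0, 2, 0, 0, 0],
    [0, 0, 3, 0, 0, 0],
    [0, 0, 3, 0, 0, 0],
    [0, 0, 3, 0, 0, 0],
    [0, 0, 3, 0, 0, 0],
    [0, 0, 3, 0, 0, 0],
  ],
)

```text
clock: 35.35
position: [0.5023, -0.3245, 0.2031]
ee_rot: [2.284, 2.157, 0.002]
force: [-0.5, -1.5, -3.2]
width: 0.234
```

Emit:
move_arm(
  series=[
    [0, 0.5, 3, 0, 0, 0],
    [0, 2, 2, 0, 0, 0],
    [0, 3, 2, 0, 0, 1],
    [0, 4, 0, 0, 0, 1],
    [0, 4, 0, 0, 0, 1],
    [0, 4, 0, 0, 0, 1],
    [0.1, 4, 0, 0, 0, 1],
    [0.1, 4, 0, 0, 0, 1],
  ],
)

```text
clock: 36.15
position: [0.5042, -0.0684, 0.2719]
ee_rot: [2.167, 2.274, 0.003]
force: [0.1, 0.5, -2.2]
width: 0.234
```

Emit:
move_arm(
  series=[
    [0.1, 4, 0, 0, 0, 1],
    [0.1, 4, 0, 0, 0, 1],
    [0.1, 4, 0, 0, 0, 1],
    [0.1, 4, 0, 0, 0, 1],
    [0.1, 4, 0, 0, 0, 1],
    [0, 3, 0, 0, 0, 0],
    [0, 0, 0, 0, 0, 0],
    [0, 0, 0, 0, 0, 0],
  ],
)

```text
clock: 36.95
position: [0.5095, 0.1603, 0.2714]
ee_rot: [2.065, 2.367, 0.001]
force: [-0.4, -1.3, -2.4]
width: 0.237
```

```bash
python3 - <<'E'
from go import *
from fit import fit,models,box
st=monitor.observe()
z=st['position'][2]-.0163; print('lid z',z)
lid=[q+[0,0,z] for q in models['lid']]; models['lid']=lid
for n in ('scene','side'):
    im=imaging.get_image(n); c=cam(im)
    for th,p0 in (('lid',list(st['position'][:2])+[.15]),('kitbox',[.516,.311,.24])):
        L=outline_of(n,th); print(n,th,[(round(o['p'],2),o['rect']) for o in L],w2px(c,[p0[:2]+[z if th=='lid' else .07]]).round())
        if L:
            m=L[0]['mask'].astype(np.uint8)
            if th=='kitbox': m=cv2.fillConvexPoly(np.zeros_like(m),cv2.convexHull(cv2.findNonZero(m)),1)
            x,f=fit(th,[(c,m.astype(np.float32))],p0); print(x.round(4),np.degrees(x[2]).round(2),round(f,3))
delta([.5163,.3105,.20],rot(D(90+13.7),D(90),1))
E
```

```text
lid z 0.2551488756936537
scene lid [(0.77, [300.7, 116.1, 158.1, 125.5])] [[378. 179.]]
[0.5089 0.1594 0.1383] 7.93 0.279
scene kitbox [(0.71, [186.8, 227.2, 88.9, 92.8]), (0.68, [347.9, 221.1, 149.9, 144.0])] [[418. 285.]]
[ 0.516  0.311 -0.06 ] -3.44 1.0
side lid [] [[300. 105.]]
side kitbox [(0.96, [261.4, 108.8, 77.7, 71.2]), (0.6, [236.9, 221.4, 34.2, 37.5])] [[299. 139.]]
[0.5152 0.3111 0.236 ] 13.52 0.12
clock 37.25 pos [0.51   0.1593 0.2714] q [-0.76  0.24  0.45  1.73 -0.11  1.2  -0.14] w 0.236 F [-0.  -0.9 -2.1]
  shift cm [ 0.63 15.12 -7.14] turn [-0.04  0.08  6.05] | 6.1
```

Emit:
move_arm(
  series=[
    [0.1, 3, 0, 0, 0, 1],
    [0.1, 3, 0, 0, 0, 1],
    [0.1, 3, 0, 0, 0, 1],
    [0.1, 3, 0, 0, 0, 1],
    [0.1, 2, 0, 0, 0, 1],
    [0.1, 1.1, 0, 0, 0, 1],
    [0, 0, 0, 0, 0, 0],
    [0, 0, 0, 0, 0, 0],
  ],
)

```text
clock: 38.05
position: [0.5163, 0.31, 0.2711]
ee_rot: [1.941, 2.469, 0.001]
force: [-0.2, -0.6, -2.3]
width: 0.237
```

Emit:
move_arm(
  series=[
    [0, 0, -2, 0, 0, 0],
    [0, 0, -2.5, 0, 0, 0],
    [0, 0, -2, 0, 0, 0],
    [0, 0, -0.6, 0, 0, 0],
    [0, 0, 0, 0, 0, 0],
    [0, 0, 0, 0, 0, 0],
  ],
)

```text
clock: 38.65
position: [0.5167, 0.311, 0.2014]
ee_rot: [1.94, 2.47, 0.004]
force: [0.2, -0.2, -1.2]
width: 0.231
```

```bash
python3 - <<'E'
from go import *
delta([.5163,.3105,.1533],rot(D(90+13.7),D(90),1))
im=imaging.get_image('scene')['color'];i2=imaging.get_image('side')['color']
a=cv2.resize(im[150:390,310:530],None,fx=2,fy=2)
b=cv2.resize(i2[70:190,240:360],None,fx=3,fy=3)
c=np.zeros((480,800,3),np.uint8);c[:,:440]=a;c[:360,440:]=b
cv2.imwrite('pics/c8.png',c[:,:,::-1])
E
```

```text
clock 38.65 pos [0.5167 0.311  0.2014] q [-0.89  0.41  0.37  1.66 -0.16  1.09 -0.24] w 0.231 F [ 0.2 -0.2 -1.2]
  shift cm [-0.04 -0.05 -4.81] turn [-0.08  0.14  0.01] | 0.2
```

Emit:
move_arm(
  series=[
    [0, 0, -1, 0, 0, 0],
    [0, 0, -1, 0, 0, 0],
    [0, 0, -1, 0, 0, 0],
    [0, 0, -0.5, 0, 0, 0],
    [0, 0, 0, 0, 0, 0],
    [0, 0, 0, 0, 0, 0],
  ],
)

```text
clock: 39.35
position: [0.516, 0.3114, 0.1652]
ee_rot: [1.939, 2.471, 0.002]
force: [-0.2, 0.1, -2.6]
width: 0.238
```

Emit:
move_arm(
  series=[
    [0, 0, -0.2, 0, 0, 0],
    [0, 0, -0.2, 0, 0, 0],
    [0, 0, -0.2, 0, 0, 0],
    [0, 0, 0, 0, 0, 0],
    [0, 0, 0, 0, 0, 0],
  ],
)

```text
clock: 39.85
position: [0.5159, 0.3114, 0.1592]
ee_rot: [1.939, 2.471, 0.002]
force: [1.0, 0.2, -2.3]
width: 0.235
```

Below the rim contact height (0.161) with no contact force, so the battens have entered.

Emit:
move_arm(
  series=[
    [0, 0, -0.2, 0, 0, 0],
    [0, 0, -0.2, 0, 0, 0],
    [0, 0, 0, 0, 0, 0],
    [0, 0, 0, 0, 0, 0],
  ],
)

```text
clock: 40.25
position: [0.5158, 0.3114, 0.1551]
ee_rot: [1.939, 2.471, 0.002]
force: [-0.7, -0.5, -2.4]
width: 0.236
```

Emit:
move_arm(
  series=[
    [0, 0, -0.1, 0, 0, 0],
    [0, 0, 0, 0, 0, 0],
  ],
)

```text
clock: 40.45
position: [0.5159, 0.3114, 0.1541]
ee_rot: [1.939, 2.471, 0.002]
force: [-0.4, 0.0, -2.9]
width: 0.235
```

Emit:
move_arm(
  series=[
    [0, 0, -0.1, 0, 0, 0],
    [0, 0, 0, 0, 0, 0],
  ],
)

```text
clock: 40.65
position: [0.516, 0.3115, 0.1533]
ee_rot: [1.939, 2.471, 0.002]
force: [-0.1, -0.0, -1.2]
width: 0.234
```

Emit:
move_arm(
  series=[
    [0, 0, -0.1, 0, 0, 0],
    [0, 0, 0, 0, 0, 0],
  ],
)

```text
clock: 40.85
position: [0.516, 0.3115, 0.1533]
ee_rot: [1.939, 2.471, 0.003]
force: [-4.5, -1.6, 8.4]
width: 0.235
```

Emit:
move_arm(
  series=[
    [0, 0, 0, 0, 0, 0],
    [0, 0, 0, 0, 0, 0],
    [0, 0, 0, 0, 0, 0],
    [0, 0, 0, 0, 0, 0],
    [0, 0, 0, 0, 0, 0],
    [0, 0, 0, 0, 0, 0],
  ],
  grip=0.7,
)

```text
clock: 41.45
position: [0.5159, 0.3114, 0.1521]
ee_rot: [1.939, 2.471, 0.002]
force: [-0.3, -0.3, -0.7]
width: 0.678
```

Emit:
move_arm(
  series=[
    [0, 0, 1, 0, 0, 0],
    [0, 0, 3, 0, 0, 0],
    [0, 0, 4, 0, 0, 0],
    [0, 0, 4, 0, 0, 0],
    [0, -3, 1, 0, 0, 0],
    [0, -4, 0, 0, 0, 0],
    [0, -4, 0, 0, 0, 0],
    [0, -4, 0, 0, 0, 0],
  ],
)

```text
clock: 42.25
position: [0.5158, 0.1599, 0.2832]
ee_rot: [1.939, 2.471, 0.003]
force: [1.4, -0.9, -1.0]
width: 0.697
```

Emit:
move_arm(
  series=[
    [0, -4, 0, 0, 0, 0],
    [0, -4, 0, 0, 0, 0],
    [0, -4, 0, 0, 0, 0],
    [0, 0, 0, 0, 0, 0],
    [0, 0, 0, 0, 0, 0],
  ],
)

```text
clock: 42.75
position: [0.516, 0.0405, 0.2831]
ee_rot: [1.942, 2.468, 0.004]
force: [0.3, 1.2, -0.5]
width: 0.703
```

```bash
python3 - <<'E'
from go import *
from fit import fit,models,box
lid0=models['lid']; obs={}
for n in ('scene','side'):
    im=imaging.get_image(n); c=cam(im); obs[n]=(im,c)
    L=outline_of(n,'lid'); print(n,[(round(o['p'],2),o['rect']) for o in L])
    e=w2px(c,[[.516,.311,.15]])[0]
    for o in L:
        r=o['rect']
        if abs(r[0]+r[2]/2-e[0])<25:
            for z in (.129,.137,.145):
                models['lid']=[lid0[0]+[0,0,z],lid0[2]+[0,0,z]]
                x,f=fit('lid',[(c,o['mask'].astype(np.float32))],[.516,.311,.24]); print(z,x.round(4),np.degrees(x[2]).round(2),round(f,4))
im,i2=obs['scene'][0]['color'],obs['side'][0]['color']
a=cv2.resize(im[190:380,330:530],None,fx=2.2,fy=2.2);b=cv2.resize(i2[70:190,240:360],None,fx=3,fy=3)
c=np.zeros((420,800,3),np.uint8);c[:a.shape[0],:440]=a[:420];c[:360,440:]=b
cv2.imwrite('pics/c9.png',c[:,:,::-1])
E
```

```text
scene [(0.75, [354.7, 207.1, 145.7, 129.4])]
0.129 [0.5103 0.3085 0.2455] 14.07 0.0174
0.137 [0.5142 0.31   0.2477] 14.19 0.0232
0.145 [0.5177 0.3112 0.2447] 14.02 0.0394
side [(0.7, [260.8, 97.6, 74.5, 44.8])]
0.129 [0.516  0.3236 0.2496] 14.3 0.0874
0.137 [0.5145 0.3081 0.2405] 13.78 0.0761
0.145 [0.5132 0.2924 0.2314] 13.26 0.0762
```

View pics/c9.png

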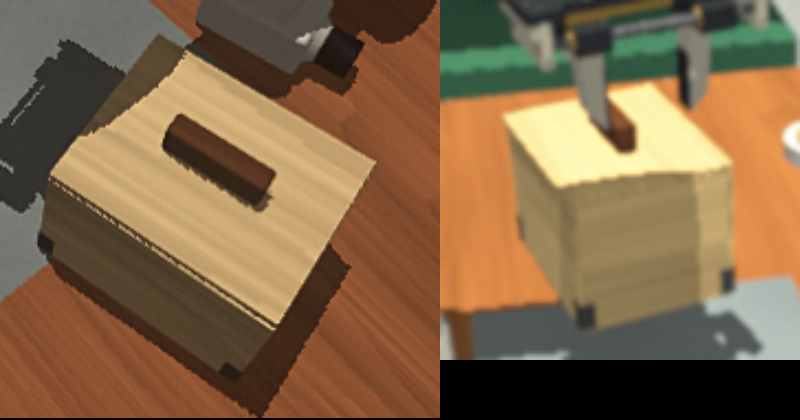

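```bash
python3 -c "
from h import *
print(workorder.sign_off(), monitor.observe()['clock'])"
```

```text
the job is handed in; nothing more can be done
the job is handed in; nothing more can be done
```

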